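Put the heads back on the refilled spice mills

ROBOT

A 6-joint arm with a two-finger parallel gripper is mounted at the origin on the work surface. World frame = base frame: x ahead of the robot, y to its left, z up, the work surface at z = 0. Lengths are in m, angles in rad, forces in N, time in s.
With the tool pointing down it reaches from about 0.35 to 0.775 m from the base axis. Payload 5.5 kg.
Tool frame: the origin (TCP) lies midway between the tips of the shut fingers; the grasp point (between the pads) lies 19 mm behind it (env.hold_point_z is the distance from the TCP to the grasp point, in m); z points along the fingers, y is the line along which they close (so a half turn about z gives the same grasp; the last joint's range is limited). The gripper opens to 85 mm and grips with 20 to 120 N. Pads are 22 mm wide; open, the fingers measure 114 mm over their backs; the gripper's body (76 mm by 85 mm) begins 54 mm behind the grasp point. The pads swing forward as they close: fully open they stand 13 mm farther back than shut.
Start: joints at [-1.342, 0.313, 0.046, 1.304, 0, 1.431], TCP at [0.207, -0.536, 0.231] pointing down, gripper open.
Joint ranges: [-2.76, 2.76], [-0.86, 1.69], [-1.03, 1.26], [-2.2, 2.34], [-1.47, 1.5], [-3.14, 3.14]. Speed limits (rad/s): [2.57, 2.57, 3.14, 3.14, 3.14, 3.14].

INTERFACE

Orientations are given as a unit quaternion [w, x, y, z].
In Python, from workcell import env, read_camera gives the robot as it stands. The module is installed in compiled form; this text tells all that it offers.
- The arm moves only by the tool carry_out, never from a script. Its argument "moves" is a list of rows, each an object of numbers: "tx", "ty", "tz": the shift along the world's x, y, z in cm; "wx", "wy", "wz": the turn, a rotation vector about the world's x, y, z in rad; "claw": the closure, from -1 (fully open) to 1 (shut). A call has 1 to 8 rows; each row shifts and turns the commanded pose from where the row before left it; what a row does not reach is not made up. A row lasts 1/8 s, in which the tool goes at most 62.5 mm and 10.7 degrees, less where a joint would pass 70% of its speed; a pose out of reach is approached as far as the arm can. A call is refused whole if a number of a shift passes 6.25 or a number of a turn 0.188, either way. A call with a gripper value outside its range is refused whole. The fingers move at their own pace and stop on an object; "newtons" is the grip in N (left out, the last holds). Time passes only in rows, so rows that do not move let the fingers close. It gives the time, the measured TCP pose, the force, the opening and the grip force at its end, in the units of the state.
- env.get_state(): the state, without advancing time (a new reading comes with each control period).
- read_camera(name): name is "scene" or "top"; returns a dict with "image" (420x560x3 uint8, blue, green, red), "z_map" (420x560 float32, m along the optical axis (not along the pixel's ray), 0 where there is no reading), "fx", "fy", "cx", "cy" (pixels), "camera_from_world" (4x4, takes a point from world to camera coordinates). Camera axes: x right, y down, z forward; pixel columns grow to the right and rows downward; lengths in m; the calibration is good to about 2 mm. A picture is of the moment at which its call begins.
- env.hand_in(): hands the job in; it is judged then, once.
The state is a dict: "clock": time; "joint_pos": joint angles; "qvel": joint speeds; "tau": joint torques, N m; "tcp_pos": TCP position; "orientation": TCP orientation; "wrist_force": force on the tool from outside, world axes, zero at the start; "ft_torque": the same for the moment, N m; "finger_gap": finger opening in m; "grip_force": force on a finger pad.
Only numpy, scipy, OpenCV 4.12 (cv2) and the standard library are available. Lean on these libraries where they do the work, as an engineer would, in place of code of your own. Each camera call takes 0.05 s, during which the arm holds its last target. There are 200 camera calls.

TASK

The spice mills have been refilled: take every aluminium storage cap off its mill and stand it upright in a free space on the floor of the crowded tray, without you or the cap touching anything already there. Put every mill head that is on the counter on the mill of its own colour: turn it until it meshes with the brass spindle, push it fully home onto the collar, and turn it (the spindle goes with it) until its white dot lines up with the white mark on the collar. A mill whose head is not there stays open.

Things in the scene. Friction and masses are not known exactly. Their poses are not given: they have to be found in the camera images.
- mill_oak: light oak wood spice mill body, fixed upright on the counter: round steel foot 80 mm across, body about 60 mm across, flat dark steel collar 72 mm across on top, its top face, where the head rests when home, 90 mm above the counter. Origin: centre of its underside, z up; x points from the axis to the white mark dot (5 mm) on the collar, 32.5 mm out.
- spindle_oak (a joint): brass spindle of the oak mill: angle (rad) counter-clockwise seen from above, 0 = an arm along the mill's x. It stands up from the collar: an upright cross with two arms, each 28 mm tip to tip and 8 mm wide, 18 mm tall (top 4 mm narrowed to 25 x 5 mm). A quarter turn looks the same. Turns all round with light friction (0.03 N m), stays where left; starts with no arm near the mark.
- head_oak: light oak wood mill head, about 120 g, upright on the counter (None if absent). Round skirt 58 mm across, 26 mm high; on top a winged grip 44 mm long (x), 14 mm thick (y), 26 to 54 mm above the underside. Cross-shaped socket below, 20 mm deep, slots 10.5 mm wide along its x and y: fits the spindle in four quarter-turn positions. Origin: underside centre, z up; x points to its white dot.
- dot_oak (a point): white dot, 6 mm, on the skirt of the oak head, 25.5 mm from its axis along its x axis, 26 mm above the underside; a white stripe on top of the grip lies at the same end.
- cap_oak: aluminium storage cap, 80 g, sitting loosely over the oak mill's spindle, on the collar (None if absent). Hollow, 56 mm across, 30 mm high, with a round grey knob on top, 20 mm across, 30 to 54 mm above the underside. Origin: centre of its underside, z up. Lift it straight up by 25 mm to clear the spindle.
- mill_black: black spice mill body, fixed upright on the counter: round steel foot 80 mm across, body about 60 mm across, flat dark steel collar 72 mm across on top, its top face, where the head rests when home, 90 mm above the counter. Origin: centre of its underside, z up; x points from the axis to the white mark dot (5 mm) on the collar, 32.5 mm out.
- spindle_black (a joint): brass spindle of the black mill: angle (rad) counter-clockwise seen from above, 0 = an arm along the mill's x. It stands up from the collar: an upright cross with two arms, each 28 mm tip to tip and 8 mm wide, 18 mm tall (top 4 mm narrowed to 25 x 5 mm). A quarter turn looks the same. Turns all round with light friction (0.03 N m), stays where left; starts with no arm near the mark.
- head_black: black mill head, about 120 g, upright on the counter (None if absent). Round skirt 58 mm across, 26 mm high; on top a winged grip 44 mm long (x), 14 mm thick (y), 26 to 54 mm above the underside. Cross-shaped socket below, 20 mm deep, slots 10.5 mm wide along its x and y: fits the spindle in four quarter-turn positions. Origin: underside centre, z up; x points to its white dot.
- dot_black (a point): white dot, 6 mm, on the skirt of the black head, 25.5 mm from its axis along its x axis, 26 mm above the underside; a white stripe on top of the grip lies at the same end.
- cap_black: aluminium storage cap, 80 g, sitting loosely over the black mill's spindle, on the collar (None if absent). Hollow, 56 mm across, 30 mm high, with a round grey knob on top, 20 mm across, 30 to 54 mm above the underside. Origin: centre of its underside, z up. Lift it straight up by 25 mm to clear the spindle.
- mill_red: red spice mill body, fixed upright on the counter: round steel foot 80 mm across, body about 60 mm across, flat dark steel collar 72 mm across on top, its top face, where the head rests when home, 90 mm above the counter. Origin: centre of its underside, z up; x points from the axis to the white mark dot (5 mm) on the collar, 32.5 mm out.
- spindle_red (a joint): brass spindle of the red mill: angle (rad) counter-clockwise seen from above, 0 = an arm along the mill's x. It stands up from the collar: an upright cross with two arms, each 28 mm tip to tip and 8 mm wide, 18 mm tall (top 4 mm narrowed to 25 x 5 mm). A quarter turn looks the same. Turns all round with light friction (0.03 N m), stays where left; starts with no arm near the mark.
- head_red: red mill head, about 120 g, upright on the counter (None if absent). Round skirt 58 mm across, 26 mm high; on top a winged grip 44 mm long (x), 14 mm thick (y), 26 to 54 mm above the underside. Cross-shaped socket below, 20 mm deep, slots 10.5 mm wide along its x and y: fits the spindle in four quarter-turn positions. Origin: underside centre, z up; x points to its white dot.
- dot_red (a point): white dot, 6 mm, on the skirt of the red head, 25.5 mm from its axis along its x axis, 26 mm above the underside; a white stripe on top of the grip lies at the same end.
- cap_red: aluminium storage cap, 80 g, sitting loosely over the red mill's spindle, on the collar (None if absent). Hollow, 56 mm across, 30 mm high, with a round grey knob on top, 20 mm across, 30 to 54 mm above the underside. Origin: centre of its underside, z up. Lift it straight up by 25 mm to clear the spindle.
- mill_green: green spice mill body, fixed upright on the counter: round steel foot 80 mm across, body about 60 mm across, flat dark steel collar 72 mm across on top, its top face, where the head rests when home, 90 mm above the counter. Origin: centre of its underside, z up; x points from the axis to the white mark dot (5 mm) on the collar, 32.5 mm out.
- spindle_green (a joint): brass spindle of the green mill: angle (rad) counter-clockwise seen from above, 0 = an arm along the mill's x. It stands up from the collar: an upright cross with two arms, each 28 mm tip to tip and 8 mm wide, 18 mm tall (top 4 mm narrowed to 25 x 5 mm). A quarter turn looks the same. Turns all round with light friction (0.03 N m), stays where left; starts with no arm near the mark.
- head_green: green mill head, about 120 g, upright on the counter (None if absent). Round skirt 58 mm across, 26 mm high; on top a winged grip 44 mm long (x), 14 mm thick (y), 26 to 54 mm above the underside. Cross-shaped socket below, 20 mm deep, slots 10.5 mm wide along its x and y: fits the spindle in four quarter-turn positions. Origin: underside centre, z up; x points to its white dot.
- dot_green (a point): white dot, 6 mm, on the skirt of the green head, 25.5 mm from its axis along its x axis, 26 mm above the underside; a white stripe on top of the grip lies at the same end.
- cap_green: aluminium storage cap, 80 g, sitting loosely over the green mill's spindle, on the collar (None if absent). Hollow, 56 mm across, 30 mm high, with a round grey knob on top, 20 mm across, 30 to 54 mm above the underside. Origin: centre of its underside, z up. Lift it straight up by 25 mm to clear the spindle.
- tray: dark wooden tray fixed on the counter, 220 mm (its x) by 290 mm (its y), rim 18 mm high, walls 5 mm thick, inner floor 5 mm above the origin. Origin: centre of the underside, z up. Crowded with small kitchen things.
- jar_amber: amber glass jar with steel lid, 42 mm across, 70 mm tall, loose, standing on the tray; leave alone. Origin: centre of its underside.
- oil_bottle: small white ceramic bottle with cork, 40 mm across, 90 mm tall, loose, standing on the tray; leave alone. Origin: centre of its underside.
- tin: blue tin, 44 mm across, 60 mm tall, loose, standing on the tray; leave alone. Origin: centre of its underside.

How it is judged:
At the end, for the whole second after the job is handed in: Each head present is on its own mill, upright, within 3 mm of the collar top and 5 mm of the axis, dot within 0.2 rad of the mark; each cap present is upright on the tray floor, its centre within 85 mm (x) and 120 mm (y) of the tray's centre; all at rest (z of head_oak in the frame of mill_oak between 0.087 and 0.093 m and horizontal distance between head_oak and mill_oak below 0.005 m and angle between each of head_oak, cap_oak, head_black, cap_black, head_red, cap_red, head_green, cap_green's own z axis and vertical below 0.08 rad and angle between the x axis of head_oak and the x axis of mill_oak, either way round below 0.2 rad and x of dot_oak in the frame of mill_oak above 0.01 m and linear speed of each of head_oak, cap_oak, head_black, cap_black, head_red, cap_red, head_green, cap_green below 0.02 m/s and z of cap_oak in the frame of tray between 0.002 and 0.008 m and x of cap_oak in the frame of tray between -0.085 and 0.085 m and y of cap_oak in the frame of tray between -0.12 and 0.12 m and z of head_black in the frame of mill_black between 0.087 and 0.093 m and horizontal distance between head_black and mill_black below 0.005 m and angle between the x axis of head_black and the x axis of mill_black, either way round below 0.2 rad and x of dot_black in the frame of mill_black above 0.01 m and z of cap_black in the frame of tray between 0.002 and 0.008 m and x of cap_black in the frame of tray between -0.085 and 0.085 m and y of cap_black in the frame of tray between -0.12 and 0.12 m and z of head_red in the frame of mill_red between 0.087 and 0.093 m and horizontal distance between head_red and mill_red below 0.005 m and angle between the x axis of head_red and the x axis of mill_red, either way round below 0.2 rad and x of dot_red in the frame of mill_red above 0.01 m and z of cap_red in the frame of tray between 0.002 and 0.008 m and x of cap_red in the frame of tray between -0.085 and 0.085 m and y of cap_red in the frame of tray between -0.12 and 0.12 m and z of head_green in the frame of mill_green between 0.087 and 0.093 m and horizontal distance between head_green and mill_green below 0.005 m and angle between the x axis of head_green and the x axis of mill_green, either way round below 0.2 rad and x of dot_green in the frame of mill_green above 0.01 m and z of cap_green in the frame of tray between 0.002 and 0.008 m and x of cap_green in the frame of tray between -0.085 and 0.085 m and y of cap_green in the frame of tray between -0.12 and 0.12 m); the robot touches nothing.
It fails at once if something standing on the tray is touched by a cap, a head or the robot (contact force between any of the fingers, the arm, cap_oak, cap_black, cap_red, cap_green, head_oak, head_black, head_red, head_green and jar_amber above 0.2 N or contact force between any of the fingers, the arm, cap_oak, cap_black, cap_red, cap_green, head_oak, head_black, head_red, head_green and oil_bottle above 0.2 N or contact force between any of the fingers, the arm, cap_oak, cap_black, cap_red, cap_green, head_oak, head_black, head_red, head_green and tin above 0.2 N).
It fails at once if something standing on the tray is moved by more than 1 cm (distance of any of jar_amber, oil_bottle, tin from where it was at the start of the episode above 0.01 m).
It fails at once if two caps touch each other (contact force between any of cap_oak, cap_black, cap_green and cap_red above 0.2 N or contact force between any of cap_black, cap_green and cap_oak above 0.2 N or contact force between cap_black and cap_green above 0.2 N).
Of cap_oak, cap_black, cap_red, cap_green only 2 to 3 are there at a start; the rules pass over those that are not, and their reading is None.
Of head_oak, head_black, head_red, head_green only 3 to 4 are there at a start; the rules pass over those that are not, and their reading is None.
At some moment in a run one of head_oak, head_black, head_red, head_green may be knocked a few centimetres aside while the robot is not near it.
It also fails if it takes over 210 s, if anything falls off the work surface, if the arm or the gripper's body presses on something with over 40 N, if the wrist force passes 120 N, or if a joint passes its speed limit or range.

## Working session

There is one attempt and no reset: what is moved stays moved. The work goes in short steps, Python scripts to look and compute and a tool call to move; the robot and the scene stay as the last step left them, time stands still between calls to the robot, and variables do not carry over. Pictures are saved under pics/ and viewed, at most 14 in all, crops included, and the job is handed in when it is done.

Besides the shell and the picture viewer there is one more tool, called after "Call:" as name([rows], argument=value, ...), one row to a line, values as JSON. carry_out: Moves the arm, as the interface text tells. Its arguments: {"type":"object","properties":{"moves":{"type":"array","items":{"type":"object","properties":{"tx":{"type":"number"},"ty":{"type":"number"},"tz":{"type":"number"},"wx":{"type":"number"},"wy":{"type":"number"},"wz":{"type":"number"},"claw":{"type":"number"}}}},"newtons":{"type":"number"}},"required":["moves"]}

```bash
mkdir -p pics; cat > h.py <<'E'
import numpy as np, cv2
from workcell import env, read_camera
def pt(c,u,v,z=None):
    """pixel -> world; by depth, or by plane at height z"""
    T=np.linalg.inv(c["camera_from_world"]); r=np.array([(u-c["cx"])/c["fx"],(v-c["cy"])/c["fy"],1])
    d=T[:3,:3]@r; o=T[:3,3]
    s=c["z_map"][int(round(v)),int(round(u))] if z is None else (z-o[2])/d[2]
    return o+s*d
def cloud(c):
    v,u=np.mgrid[0:420,0:560]; z=c["z_map"]
    P=np.stack([(u-c["cx"])/c["fx"]*z,(v-c["cy"])/c["fy"]*z,z,np.ones_like(z)],-1)
    return (P@np.linalg.inv(c["camera_from_world"]).T)[...,:3]
def st():
    s=env.get_state(); print({k:np.round(s[k],4).tolist() for k in("clock","joint_pos","tcp_pos","orientation","wrist_force","ft_torque","finger_gap","grip_force")})
E
python3 - <<'E'
from h import *
st()
for n in("top","scene"):
    c=read_camera(n); cv2.imwrite(f"pics/{n}0.png",cv2.resize(c["image"],(800,600),interpolation=cv2.INTER_CUBIC))
    T=np.linalg.inv(c["camera_from_world"]);print(n,T[:3,3].round(3),T[:3,2].round(3),T[:3,0].round(3),c["fx"])
    np.savez(f"{n}0.npz",**c)
E
```

```text
{'clock': 0.0, 'joint_pos': [-1.3416, 0.314, 0.045, 1.3036, -0.0, 1.4312], 'tcp_pos': [0.2071, -0.5358, 0.2304], 'orientation': [-0.0009, 0.9831, 0.1833, -0.0], 'wrist_force': [-0.2823, 0.8215, -0.1953], 'ft_torque': [-0.0334, -0.0327, -0.0165], 'finger_gap': 0.0856, 'grip_force': 0.0}
top [0.41  0.052 1.395] [ 0.083 -0.013 -0.996] [ 0.017 -1.     0.015] 519.1442971990514
scene [ 1.371 -0.303  1.061] [-0.627  0.245 -0.739] [0.364 0.931 0.   ] 522.6224854345028
```

View pics/top0.png

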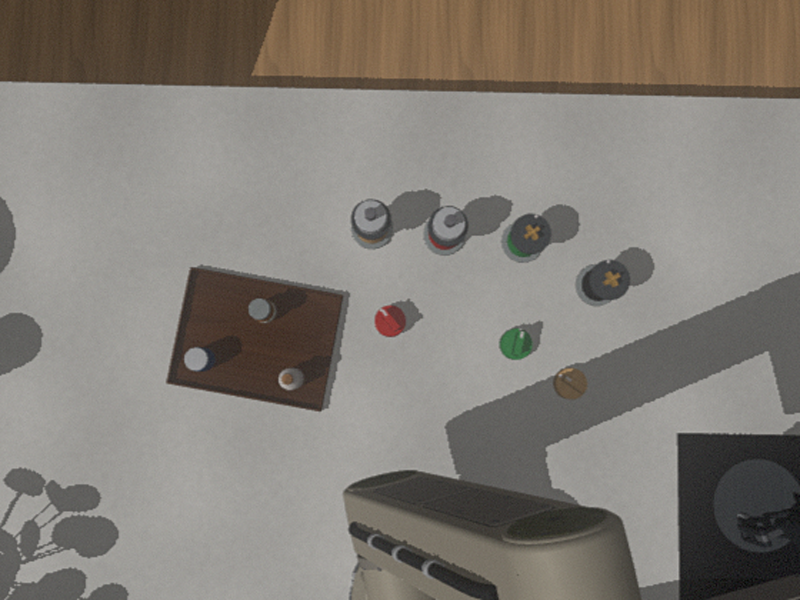

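View pics/scene0.png

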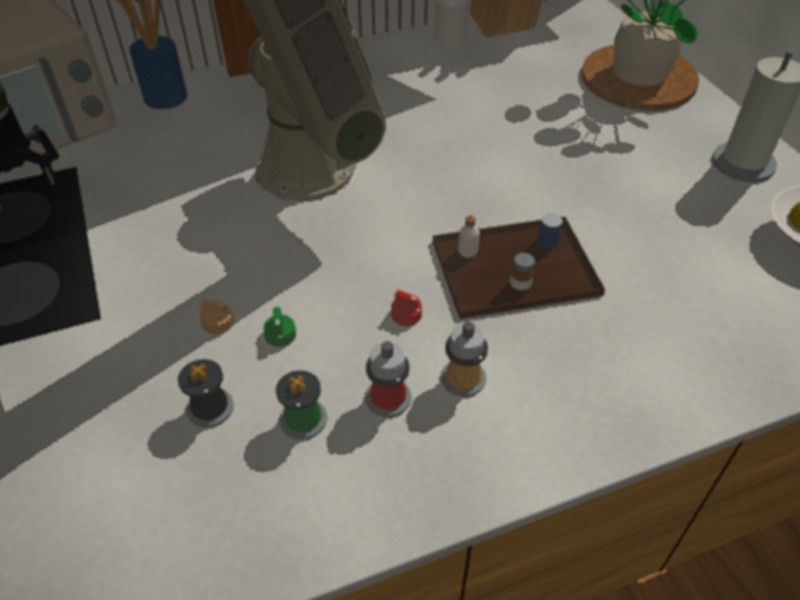

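Top: caps on oak (371,213) and red (449,222). Green (532,232) and black (609,280) mills are open. Heads red (390,321), green (516,344) and oak (571,382); black head absent. I'll measure with depth and enlarged crops.

```bash
cat > m.py <<'E'
from h import *
k=0.7
obj={"mill_oak":(371,213,.086,.094,36),"mill_red":(449,222,.086,.094,36),"mill_green":(532,232,.086,.094,36),"mill_black":(609,280,.086,.094,36),
"cap_oak":(371,213,.114,.125,28),"cap_red":(449,222,.114,.125,28),"knob_oak":(371,213,.139,.15,10),"knob_red":(449,222,.139,.15,10),
"head_red":(390,321,.02,.032,29),"head_green":(516,344,.02,.032,29),"head_oak":(571,382,.02,.032,29),
"jar":(262,308,.06,.085,21),"tin":(197,358,.055,.075,22),"oil":(290,378,.03,.105,20)}
cs=[dict(np.load(f"{n}0.npz")) for n in("top","scene")]
for n,(u,v,a,b,r) in obj.items():
    out=[]
    p0=pt(cs[0],u*k,v*k,(a+b)/2)
    for c in cs:
        P=cloud(c).reshape(-1,3); m=(abs(P[:,2]-(a+b)/2)<(b-a)/2)&(np.hypot(*(P[:,:2]-p0[:2]).T)<.05)&(c["z_map"].ravel()>0)
        if m.sum()<8: out.append("-");continue
        q=(P[m,:2]*1000).astype(np.float32); (x,y),R=cv2.minEnclosingCircle(q); out.append((round(x,1),round(y,1),"R%.1f"%R,"z%.1f"%(np.median(P[m,2])*1000)))
    print(n,r,out)
c=cs[0];P=cloud(c)
m=((P[...,2]>.015)&(P[...,2]<.03)&(P[...,1]>.15)&(P[...,1]<.5)&(P[...,0]>.2)&(P[...,0]<.6))
q=P[m][:,:2].astype(np.float32)*1000; print("tray",cv2.minAreaRect(q),m.sum())
for n,(x0,x1,y0,y1) in {"a":(240,470,125,225),"b":(240,430,200,290)}.items():
    cv2.imwrite(f"pics/crop{n}.png",cv2.resize(c["image"][y0:y1,x0:x1],None,fx=800/(x1-x0),fy=800/(x1-x0),interpolation=cv2.INTER_CUBIC))
E
python3 m.py
```

```text
mill_oak 36 [(677.2, 88.0, 'R36.4', 'z90.2'), (677.8, 87.2, 'R37.7', 'z91.3')]
mill_red 36 [(668.0, -49.3, 'R36.4', 'z90.5'), (668.3, -50.4, 'R36.8', 'z91.6')]
mill_green 36 [(656.9, -198.4, 'R36.6', 'z90.4'), (656.0, -199.8, 'R37.6', 'z91.7')]
mill_black 36 [(576.1, -338.4, 'R36.7', 'z90.8'), (576.0, -338.6, 'R38.7', 'z91.5')]
cap_oak 28 [(677.0, 87.3, 'R28.3', 'z120.5'), (677.2, 85.7, 'R29.9', 'z121.7')]
cap_red 28 [(667.3, -49.3, 'R28.2', 'z120.3'), (666.7, -51.0, 'R30.6', 'z121.6')]
knob_oak 10 [(676.7, 88.3, 'R9.8', 'z144.4'), (677.1, 88.7, 'R11.2', 'z145.6')]
knob_red 10 [(667.1, -48.4, 'R9.9', 'z144.8'), (667.9, -50.3, 'R11.3', 'z145.4')]
head_red 29 [(500.4, 50.5, 'R28.9', 'z26.2'), (503.0, 50.0, 'R30.8', 'z27.9')]
head_green 29 [(462.1, -184.8, 'R29.2', 'z26.4'), (463.0, -185.0, 'R29.8', 'z27.8')]
head_oak 29 [(389.7, -285.1, 'R29.9', 'z26.4'), (393.4, -286.8, 'R29.8', 'z27.0')]
jar 21 [(514.4, 283.7, 'R19.1', 'z75.2'), (514.4, 283.3, 'R21.2', 'z76.2')]
tin 22 [(422.8, 395.7, 'R21.5', 'z65.2'), (421.5, 395.6, 'R24.6', 'z66.5')]
oil 20 [(391.1, 228.4, 'R19.8', 'z68.4'), (393.0, 227.2, 'R20.2', 'z64.6')]
tray ((463.2872314453125, 300.18017578125), (290.45916748046875, 220.02354431152344), 80.63666534423828) 647
```

View pics/cropa.png

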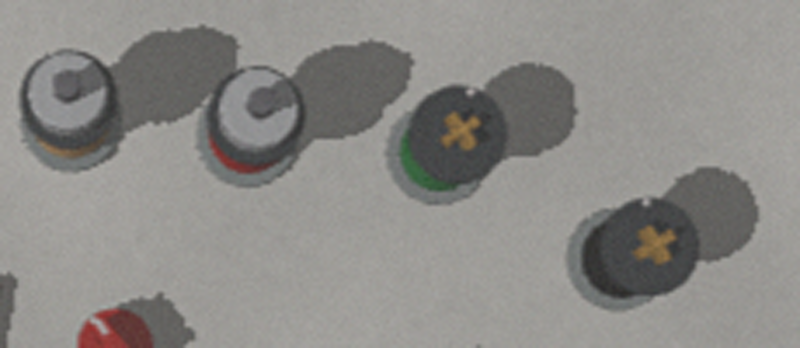

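View pics/cropb.png

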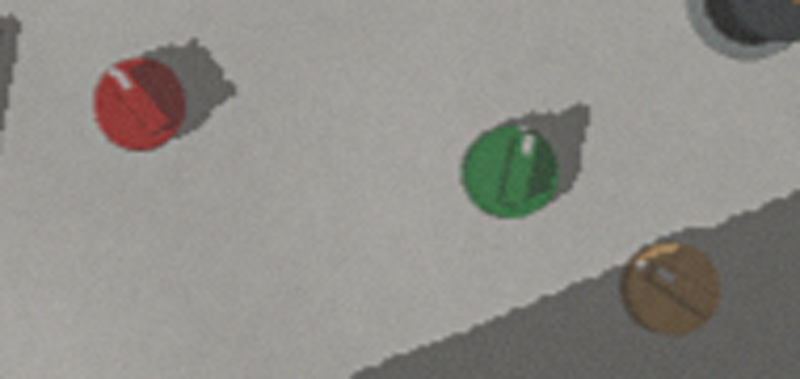

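Cropa shows the marks: green (470,92), black (647,202). The oak and red marks are hidden by the caps. Next come the head and spindle angles, and starting the transit to the red cap.

```bash
cat > ang.py <<'E'
from h import *
def grip_yaw(c,x,y,zb=0.0):
    """centre of skirt and yaw of grip line near x,y (head underside at zb) + stripe sense from bright grey pixels; mm,rad"""
    P=cloud(c); d=np.hypot(P[...,0]-x,P[...,1]-y)<.045
    m=d&(P[...,2]>zb+.049)&(P[...,2]<zb+.060); q=(P[m][:,:2]*1000).astype(np.float32)
    (gx,gy),(w,h),a=cv2.minAreaRect(q); a=np.deg2rad(a if w>h else a+90)
    S=cv2.cvtColor(c["image"],cv2.COLOR_BGR2HSV)[...,1]
    s=P[d&(P[...,2]>zb+.02)]; k=S[d&(P[...,2]>zb+.02)]; j=np.argsort(k)[:6]; w0=s[j].mean(0)*1000
    e=w0[:2]-[gx,gy]
    if e@[np.cos(a),np.sin(a)]<0:a+=np.pi
    a=(a+np.pi)%(2*np.pi)-np.pi
    m2=d&(P[...,2]>zb+.02); (sx,sy),R=cv2.minEnclosingCircle((P[m2][:,:2]*1000).astype(np.float32))
    print("grip c",round(gx,1),round(gy,1),"size",round(max(w,h),1),round(min(w,h),1),"yaw",round(a,3),"skirt",round(sx,1),round(sy,1),"R",round(R,1),"stripe dir",np.arctan2(e[1],e[0]).round(3))
def spindle(c,x,y):
    """spindle arm angle mod 90deg, world"""
    P=cloud(c);H=cv2.cvtColor(c["image"],cv2.COLOR_BGR2HSV)
    m=(np.hypot(P[...,0]-x,P[...,1]-y)<.022)&(H[...,1]>90)&(P[...,2]>.097)
    q=P[m][:,:2]*1000; ctr=np.array(cv2.minEnclosingCircle(q.astype(np.float32))[0]); d=q-ctr
    r=np.hypot(*d.T);t=np.arctan2(d[:,1],d[:,0]); w=r**2
    a=np.angle((w*np.exp(4j*t)).sum())/4
    print("spindle n",m.sum(),"ctr",ctr.round(1),"R",r.max().round(1),"ang",a.round(3))
    return a
E
python3 - <<'E'
from ang import *
c=dict(np.load("top0.npz"))
for n,x,y in(("red",.5,.05),("green",.462,-.185),("oak",.39,-.285)): print(n);grip_yaw(c,x,y)
for n,x,y,(u,v) in(("green",.657,-.198,(470,92)),("black",.576,-.338,(647,202))):
    spindle(c,x,y); p=pt(c,240+u*230/800,125+v*230/800,.09)*1000; print(n,"mark",p.round(1),"dist",np.hypot(p[0]-x*1000,p[1]-y*1000).round(1),"yaw",np.arctan2(p[1]-y*1000,p[0]-x*1000).round(3))
E
```

```text
red
grip c 500.4 50.1 size 43.6 13.9 yaw 0.731 skirt 500.4 50.5 R 28.9 stripe dir 0.713
green
grip c 462.0 -184.2 size 42.8 14.0 yaw -0.199 skirt 462.1 -184.8 R 29.2 stripe dir -0.265
oak
grip c 390.7 -285.7 size 43.1 14.2 yaw 0.996 skirt 389.7 -285.1 R 29.9 stripe dir 0.954
spindle n 65 ctr [ 656.6 -197.7] R 14.2 ang 0.618
green mark [ 686.9 -208.4   90. ] dist 31.7 yaw -0.334
spindle n 68 ctr [ 575.8 -339.6] R 14.1 ang 0.553
black mark [ 607.9 -338.4   90. ] dist 31.9 yaw -0.013
```

Call:
carry_out([
  {"tx":4.2,"ty":4.4,"wz":0.15,"claw":-0.2},
  {"tx":4.2,"ty":4.4,"wz":0.15,"claw":-0.2},
  {"tx":4.2,"ty":4.4,"wz":0.15,"claw":-0.2},
  {"tx":4.2,"ty":4.4,"wz":0.15,"claw":-0.2},
  {"tx":4.2,"ty":4.4,"wz":0.15,"claw":-0.2},
  {"tx":4.2,"ty":4.4,"wz":0.15,"claw":-0.2},
  {"tx":4.2,"ty":4.4,"wz":0.15,"claw":-0.2},
  {"tx":4.2,"ty":4.4,"wz":0.15,"claw":-0.2},
], newtons=40)

```text
invalid input at $.moves[0]: expected keys tx, ty, tz, wx, wy, wz, claw
```

Call:
carry_out([
  {"tx":4.2,"ty":4.4,"tz":0,"wx":0,"wy":0,"wz":0.15,"claw":-0.2},
  {"tx":4.2,"ty":4.4,"tz":0,"wx":0,"wy":0,"wz":0.15,"claw":-0.2},
  {"tx":4.2,"ty":4.4,"tz":0,"wx":0,"wy":0,"wz":0.15,"claw":-0.2},
  {"tx":4.2,"ty":4.4,"tz":0,"wx":0,"wy":0,"wz":0.15,"claw":-0.2},
  {"tx":4.2,"ty":4.4,"tz":0,"wx":0,"wy":0,"wz":0.15,"claw":-0.2},
  {"tx":4.2,"ty":4.4,"tz":0,"wx":0,"wy":0,"wz":0.15,"claw":-0.2},
  {"tx":4.2,"ty":4.4,"tz":0,"wx":0,"wy":0,"wz":0.15,"claw":-0.2},
  {"tx":4.2,"ty":4.4,"tz":0,"wx":0,"wy":0,"wz":0.15,"claw":-0.2},
], newtons=40)

```text
clock: 1.1
tcp_pos: [0.5443, -0.1827, 0.231]
orientation: [-0.0, 0.706, 0.708, -0.0]
wrist_force: [1.6, -1.1, 0.3]
finger_gap: 0.0512
grip_force: 0.0
```

Call:
carry_out([
  {"tx":4.1,"ty":4.45,"tz":0,"wx":0,"wy":0,"wz":0,"claw":-0.1},
  {"tx":4.1,"ty":4.45,"tz":0,"wx":0,"wy":0,"wz":0,"claw":-0.1},
  {"tx":4.08,"ty":4.45,"tz":0,"wx":0,"wy":0,"wz":0,"claw":-0.1},
  {"tx":0,"ty":0,"tz":-4,"wx":0,"wy":0,"wz":0,"claw":-0.1},
  {"tx":0,"ty":0,"tz":-4,"wx":0,"wy":0,"wz":0,"claw":-0.1},
  {"tx":0,"ty":0,"tz":-1.6,"wx":0,"wy":0,"wz":0,"claw":-0.1},
  {"tx":0,"ty":0,"tz":-1,"wx":0,"wy":0,"wz":0,"claw":-0.1},
  {"tx":0,"ty":0,"tz":0,"wx":0,"wy":0,"wz":0,"claw":-0.1},
])

```text
clock: 2.1
tcp_pos: [0.6662, -0.0512, 0.1257]
orientation: [0.0, 0.708, 0.706, 0.0]
wrist_force: [0.1, -0.7, 0.8]
finger_gap: 0.0472
grip_force: 0.0
```

Call:
carry_out([
  {"tx":0,"ty":0,"tz":0,"wx":0,"wy":0,"wz":0,"claw":1},
  {"tx":0,"ty":0,"tz":0,"wx":0,"wy":0,"wz":0,"claw":1},
  {"tx":0,"ty":0,"tz":0,"wx":0,"wy":0,"wz":0,"claw":1},
  {"tx":0,"ty":0,"tz":0,"wx":0,"wy":0,"wz":0,"claw":1},
  {"tx":0,"ty":0,"tz":0,"wx":0,"wy":0,"wz":0,"claw":1},
])

```text
clock: 2.72
tcp_pos: [0.6672, -0.0513, 0.1271]
orientation: [0.001, 0.708, 0.706, 0.001]
wrist_force: [0.4, -0.7, 5.6]
finger_gap: 0.0184
grip_force: 39.6
```

Call:
carry_out([
  {"tx":0,"ty":0,"tz":2,"wx":0,"wy":0,"wz":0,"claw":1},
  {"tx":0,"ty":0,"tz":4,"wx":0,"wy":0,"wz":0,"claw":1},
  {"tx":0,"ty":0,"tz":3.5,"wx":0,"wy":0,"wz":0,"claw":1},
  {"tx":0,"ty":0,"tz":0,"wx":0,"wy":0,"wz":0,"claw":1},
  {"tx":-2,"ty":3,"tz":0,"wx":0,"wy":0,"wz":0,"claw":1},
  {"tx":-3,"ty":4,"tz":0,"wx":0,"wy":0,"wz":0,"claw":1},
  {"tx":-3,"ty":4,"tz":0,"wx":0,"wy":0,"wz":0,"claw":1},
  {"tx":-3,"ty":4,"tz":0,"wx":0,"wy":0,"wz":0,"claw":1},
])

```text
clock: 3.72
tcp_pos: [0.5542, 0.1002, 0.2186]
orientation: [-0.001, 0.708, 0.706, -0.001]
wrist_force: [-0.5, -0.2, -0.5]
finger_gap: 0.018
grip_force: 39.3
```

Call:
carry_out([
  {"tx":-3,"ty":4,"tz":0,"wx":0,"wy":0,"wz":0,"claw":1},
  {"tx":-3,"ty":4,"tz":0,"wx":0,"wy":0,"wz":0,"claw":1},
  {"tx":-1.4,"ty":2.6,"tz":0,"wx":0,"wy":0,"wz":0,"claw":1},
  {"tx":0,"ty":0,"tz":0,"wx":0,"wy":0,"wz":0,"claw":1},
])

```text
clock: 4.22
tcp_pos: [0.4801, 0.2065, 0.2191]
orientation: [-0.001, 0.707, 0.708, -0.001]
wrist_force: [0.5, -0.6, -1.3]
finger_gap: 0.0183
grip_force: 39.3
```

```bash
python3 - <<'E'
from h import *
st()
c=read_camera("top"); np.savez("top1.npz",**c)
i=c["image"]; cv2.imwrite("pics/crop1.png",cv2.resize(i[120:300,100:340],(800,600),interpolation=cv2.INTER_CUBIC))
P=cloud(c)
m=(np.hypot(P[...,0]-.668,P[...,1]+.05)<.05)&(abs(P[...,2]-.09)<.005)
b=np.argwhere(m&(i.min(-1)>110)); print(b.tolist())
print("red z max",P[(np.hypot(P[...,0]-.668,P[...,1]+.05)<.05)][:,2].max())
E
```

```text
{'clock': 4.225, 'joint_pos': [0.2524, 0.2175, -0.1114, 1.2439, 0.0001, 1.8218], 'tcp_pos': [0.4801, 0.2065, 0.2191], 'orientation': [-0.0006, 0.7066, 0.7076, -0.0008], 'wrist_force': [0.4549, -0.6199, -1.3203], 'ft_torque': [0.0008, 0.0191, -0.0426], 'finger_gap': 0.0183, 'grip_force': 39.2942}
[[144, 310], [144, 311], [145, 310], [145, 319], [146, 311], [153, 300]]
red z max 0.11500503482369084
```

View pics/crop1.png

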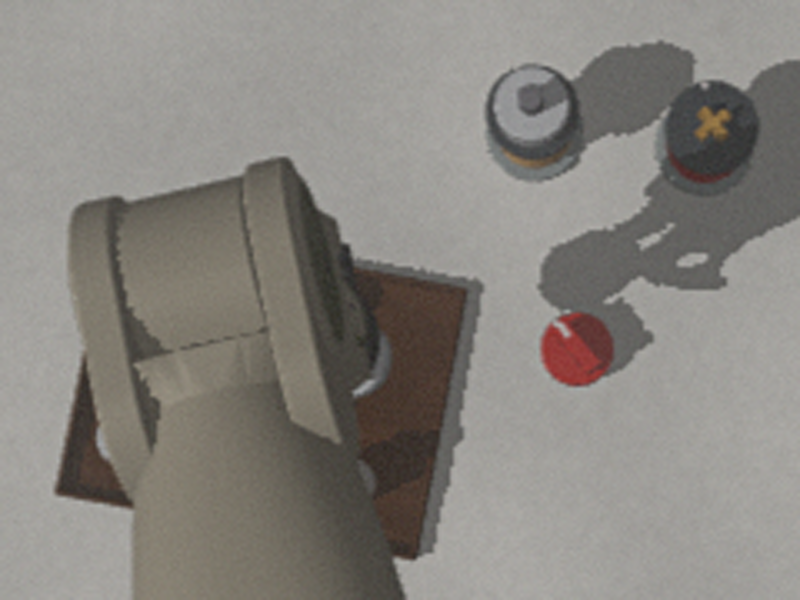

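Cap is held, and the red mark is at crop (705,86). I'm lowering it into the free tray corner.

Call:
carry_out([
  {"tx":0,"ty":0,"tz":-4,"wx":0,"wy":0,"wz":0,"claw":1},
  {"tx":0,"ty":0,"tz":-4,"wx":0,"wy":0,"wz":0,"claw":1},
  {"tx":0,"ty":0,"tz":-4,"wx":0,"wy":0,"wz":0,"claw":1},
  {"tx":0,"ty":0,"tz":-3,"wx":0,"wy":0,"wz":0,"claw":1},
  {"tx":0,"ty":0,"tz":-1.7,"wx":0,"wy":0,"wz":0,"claw":1},
  {"tx":0,"ty":0,"tz":-0.6,"wx":0,"wy":0,"wz":0,"claw":1},
  {"tx":0,"ty":0,"tz":-0.3,"wx":0,"wy":0,"wz":0,"claw":1},
  {"tx":0,"ty":0,"tz":0,"wx":0,"wy":0,"wz":0,"claw":1},
])

```text
clock: 5.28
tcp_pos: [0.4827, 0.2049, 0.0448]
orientation: [0.0, 0.708, 0.706, 0.0]
wrist_force: [-0.5, 0.1, -0.8]
finger_gap: 0.0184
grip_force: 39.3
```

Call:
carry_out([
  {"tx":0,"ty":0,"tz":-0.2,"wx":0,"wy":0,"wz":0,"claw":1},
  {"tx":0,"ty":0,"tz":-0.1,"wx":0,"wy":0,"wz":0,"claw":1},
  {"tx":0,"ty":0,"tz":0,"wx":0,"wy":0,"wz":0,"claw":1},
])

```text
clock: 5.65
tcp_pos: [0.4825, 0.2053, 0.0421]
orientation: [0.0, 0.708, 0.706, 0.001]
wrist_force: [-0.5, -0.6, 5.5]
finger_gap: 0.0181
grip_force: 39.9
```

Call:
carry_out([
  {"tx":0,"ty":0,"tz":0,"wx":0,"wy":0,"wz":0,"claw":-0.1},
  {"tx":0,"ty":0,"tz":0,"wx":0,"wy":0,"wz":0,"claw":-0.1},
  {"tx":0,"ty":0,"tz":0,"wx":0,"wy":0,"wz":0,"claw":-0.1},
  {"tx":0,"ty":0,"tz":2,"wx":0,"wy":0,"wz":0,"claw":-0.1},
  {"tx":0,"ty":0,"tz":5,"wx":0,"wy":0,"wz":0,"claw":-0.1},
  {"tx":0,"ty":0,"tz":6,"wx":0,"wy":0,"wz":0,"claw":-0.1},
  {"tx":0,"ty":0,"tz":4,"wx":0,"wy":0,"wz":0,"claw":-0.1},
  {"tx":0,"ty":0,"tz":0,"wx":0,"wy":0,"wz":0,"claw":-0.1},
])

```text
clock: 6.65
tcp_pos: [0.4843, 0.2057, 0.215]
orientation: [0.002, 0.708, 0.706, 0.003]
wrist_force: [-0.4, 0.2, -0.7]
finger_gap: 0.0468
grip_force: 0.0
```

Call:
carry_out([
  {"tx":3.9,"ty":-2.35,"tz":0,"wx":0,"wy":0,"wz":0,"claw":-0.1},
  {"tx":3.9,"ty":-2.35,"tz":0,"wx":0,"wy":0,"wz":0,"claw":-0.1},
  {"tx":3.9,"ty":-2.35,"tz":0,"wx":0,"wy":0,"wz":0,"claw":-0.1},
  {"tx":3.9,"ty":-2.35,"tz":0,"wx":0,"wy":0,"wz":0,"claw":-0.1},
  {"tx":3.9,"ty":-2.35,"tz":0,"wx":0,"wy":0,"wz":0,"claw":-0.1},
  {"tx":0,"ty":0,"tz":-4,"wx":0,"wy":0,"wz":0,"claw":-0.1},
  {"tx":0,"ty":0,"tz":-3,"wx":0,"wy":0,"wz":0,"claw":-0.1},
  {"tx":0,"ty":0,"tz":0,"wx":0,"wy":0,"wz":0,"claw":-0.1},
])

```text
clock: 7.65
tcp_pos: [0.6741, 0.0874, 0.1364]
orientation: [-0.003, 0.708, 0.706, -0.003]
wrist_force: [0.4, 0.2, 0.9]
finger_gap: 0.0469
grip_force: 0.0
```

Call:
carry_out([
  {"tx":0.1,"ty":0.1,"tz":-1,"wx":0,"wy":0,"wz":0,"claw":-0.1},
  {"tx":0,"ty":0,"tz":-0.5,"wx":0,"wy":0,"wz":0,"claw":-0.1},
  {"tx":0,"ty":0,"tz":0,"wx":0,"wy":0,"wz":0,"claw":1},
  {"tx":0,"ty":0,"tz":0,"wx":0,"wy":0,"wz":0,"claw":1},
  {"tx":0,"ty":0,"tz":0,"wx":0,"wy":0,"wz":0,"claw":1},
  {"tx":0,"ty":0,"tz":0,"wx":0,"wy":0,"wz":0,"claw":1},
  {"tx":0,"ty":0,"tz":0,"wx":0,"wy":0,"wz":0,"claw":1},
])

```text
clock: 8.52
tcp_pos: [0.6784, 0.0887, 0.1271]
orientation: [0.0, 0.708, 0.706, 0.0]
wrist_force: [-1.4, 0.5, 3.8]
finger_gap: 0.0185
grip_force: 39.5
```

Call:
carry_out([
  {"tx":0,"ty":0,"tz":2,"wx":0,"wy":0,"wz":0,"claw":1},
  {"tx":0,"ty":0,"tz":4,"wx":0,"wy":0,"wz":0,"claw":1},
  {"tx":0,"ty":0,"tz":3.5,"wx":0,"wy":0,"wz":0,"claw":1},
  {"tx":0,"ty":0,"tz":0,"wx":0,"wy":0,"wz":0,"claw":1},
  {"tx":-1.7,"ty":3,"tz":0,"wx":0,"wy":0,"wz":0,"claw":1},
  {"tx":-2.5,"ty":4.3,"tz":0,"wx":0,"wy":0,"wz":0,"claw":1},
  {"tx":-2.5,"ty":4.3,"tz":0,"wx":0,"wy":0,"wz":0,"claw":1},
  {"tx":-2.5,"ty":4.3,"tz":0,"wx":0,"wy":0,"wz":0,"claw":1},
])

```text
clock: 9.52
tcp_pos: [0.5845, 0.2485, 0.2192]
orientation: [-0.001, 0.708, 0.706, -0.001]
wrist_force: [0.4, -0.8, -1.1]
finger_gap: 0.0183
grip_force: 39.2
```

Call:
carry_out([
  {"tx":-2.5,"ty":4.3,"tz":0,"wx":0,"wy":0,"wz":0,"claw":1},
  {"tx":-2.5,"ty":4.3,"tz":0,"wx":0,"wy":0,"wz":0,"claw":1},
  {"tx":-1.7,"ty":3,"tz":0,"wx":0,"wy":0,"wz":0,"claw":1},
  {"tx":-0.8,"ty":1.5,"tz":0,"wx":0,"wy":0,"wz":0,"claw":1},
  {"tx":0,"ty":0,"tz":0,"wx":0,"wy":0,"wz":0,"claw":1},
  {"tx":0,"ty":0,"tz":0,"wx":0,"wy":0,"wz":0,"claw":1},
])

```text
clock: 10.28
tcp_pos: [0.5117, 0.3775, 0.2208]
orientation: [0.0, 0.708, 0.706, -0.0]
wrist_force: [1.2, -0.1, -0.1]
finger_gap: 0.0184
grip_force: 39.2
```

```bash
python3 - <<'E'
from h import *
st()
a=read_camera("scene"); np.savez("scene2.npz",**a)
cv2.imwrite("pics/scene2.png",cv2.resize(a["image"][100:310,200:480],(800,600),interpolation=cv2.INTER_CUBIC))
c=read_camera("top"); np.savez("top2.npz",**c)
P=cloud(c)
m=(np.hypot(P[...,0]-.677,P[...,1]-.088)<.05)
print("oak z max",P[m][:,2].max()); 
i=c["image"];print(np.argwhere(m&(abs(P[...,2]-.09)<.006)&(i.min(-1)>105)).tolist())
E
```

```text
{'clock': 10.275, 'joint_pos': [0.5098, 0.4381, 0.2032, 1.3365, -0.0006, 2.0838], 'tcp_pos': [0.5117, 0.3775, 0.2208], 'orientation': [0.0002, 0.7082, 0.706, -0.0003], 'wrist_force': [1.2211, -0.1156, -0.0683], 'ft_torque': [0.0051, 0.0122, -0.0281], 'finger_gap': 0.0184, 'grip_force': 39.2303}
oak z max 0.11287849467218458
[[139, 258], [139, 259], [139, 260], [140, 254], [140, 255], [140, 256], [141, 252], [141, 253], [141, 254], [141, 255], [142, 251], [142, 255], [145, 248], [146, 247]]
```

View pics/scene2.png

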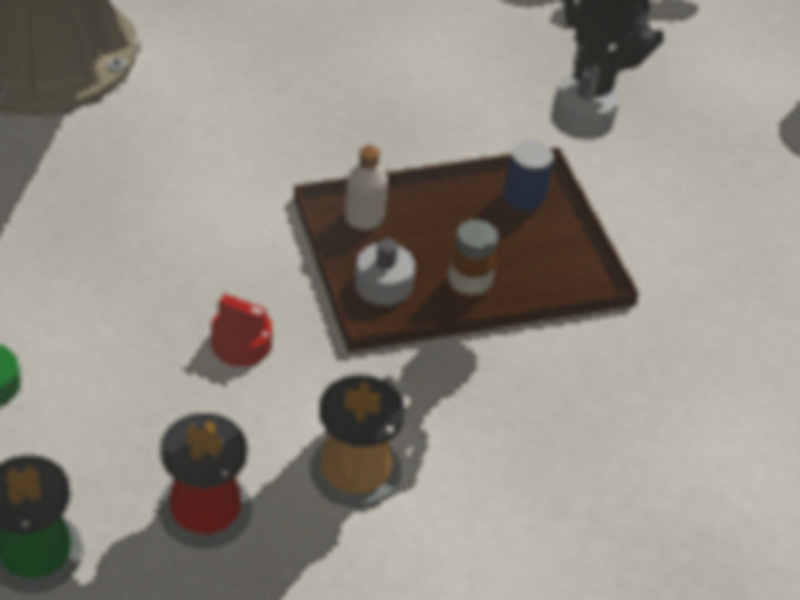

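Red cap stands clear on the tray (385,272). The marks show at oak (389,428), red (224,473) and green (25,523). Lowering the oak cap into the far corner.

Call:
carry_out([
  {"tx":0,"ty":0,"tz":-4,"wx":0,"wy":0,"wz":0,"claw":1},
  {"tx":0,"ty":0,"tz":-4,"wx":0,"wy":0,"wz":0,"claw":1},
  {"tx":0,"ty":0,"tz":-4,"wx":0,"wy":0,"wz":0,"claw":1},
  {"tx":0,"ty":0,"tz":-3,"wx":0,"wy":0,"wz":0,"claw":1},
  {"tx":0,"ty":0,"tz":-1.7,"wx":0,"wy":0,"wz":0,"claw":1},
  {"tx":0,"ty":0,"tz":-0.6,"wx":0,"wy":0,"wz":0,"claw":1},
  {"tx":0,"ty":0,"tz":-0.3,"wx":0,"wy":0,"wz":0,"claw":1},
  {"tx":0,"ty":0,"tz":0,"wx":0,"wy":0,"wz":0,"claw":1},
])

```text
clock: 11.38
tcp_pos: [0.5118, 0.379, 0.0464]
orientation: [0.0, 0.708, 0.706, 0.001]
wrist_force: [-0.5, -0.3, -0.9]
finger_gap: 0.018
grip_force: 39.3
```

Call:
carry_out([
  {"tx":0,"ty":0,"tz":-0.2,"wx":0,"wy":0,"wz":0,"claw":1},
  {"tx":0,"ty":0,"tz":0,"wx":0,"wy":0,"wz":0,"claw":1},
  {"tx":0,"ty":0,"tz":0,"wx":0,"wy":0,"wz":0,"claw":1},
])

```text
clock: 11.75
tcp_pos: [0.5111, 0.3787, 0.0436]
orientation: [0.0, 0.708, 0.706, 0.0]
wrist_force: [-0.4, -0.5, -1.3]
finger_gap: 0.0184
grip_force: 39.3
```

```bash
python3 - <<'E'
from ang import *
a=dict(np.load("scene2.npz"));c=dict(np.load("top2.npz"));c1=dict(np.load("top1.npz"))
for n,(x,y),uv in(("oak",(.677,.088),(389,428)),("red",(.668,-.0493),(224,473)),("green",(.657,-.198),(25,523))):
    p=pt(a,200+uv[0]*.35,100+uv[1]*.35,.09)*1000; d=p[:2]-np.array([x,y])*1000
    print(n,"mark",p.round(1),"dist",np.hypot(*d).round(1),"yaw",np.arctan2(d[1],d[0]).round(3)); 
    for k in(c,c1):
        try: spindle(k,x,y)
        except Exception as e: print(e)
p=pt(c1,310.6,145.2,.09)*1000; print("red top mark",p.round(1),np.arctan2(p[1]+49.3,p[0]-668).round(3))
cv2.imwrite("pics/oakred.png",cv2.resize(np.vstack([c["image"][130:190,235:345],c1["image"][130:190,235:345]]),(733,800))[:800])
i=np.hstack([c["image"][130:185,230:290],c["image"][130:185,285:345]]); cv2.imwrite("pics/oakred.png",cv2.resize(i,(800,367),interpolation=cv2.INTER_CUBIC))
E
```

```text
oak mark [705.1  99.6  90. ] dist 30.4 yaw 0.392
spindle n 36 ctr [676.7  87.8] R 12.6 ang -0.519
zero-size array to reduction operation maximum which has no identity
red mark [698.4 -44.1  90. ] dist 30.9 yaw 0.171
spindle n 61 ctr [666.8 -49.5] R 13.4 ang 0.675
spindle n 62 ctr [666.6 -49.1] R 13.5 ang 0.696
green mark [ 686.9 -206.9   90. ] dist 31.2 yaw -0.288
spindle n 53 ctr [ 655.7 -197.5] R 13.1 ang 0.588
spindle n 49 ctr [ 655.6 -198.4] R 12.4 ang 0.614
red top mark [699.8 -43.2  90. ] 0.189
```

View pics/oakred.png

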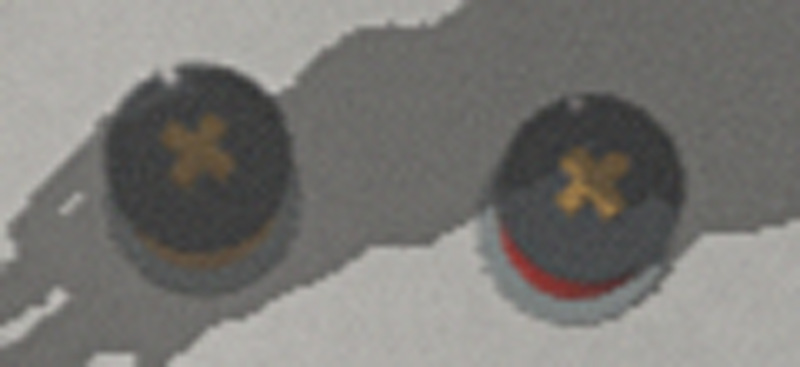

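Call:
carry_out([
  {"tx":0,"ty":0,"tz":-0.2,"wx":0,"wy":0,"wz":0,"claw":1},
  {"tx":0,"ty":0,"tz":0,"wx":0,"wy":0,"wz":0,"claw":1},
  {"tx":0,"ty":0,"tz":0,"wx":0,"wy":0,"wz":0,"claw":1},
])

```text
clock: 12.12
tcp_pos: [0.5112, 0.3788, 0.042]
orientation: [0.0, 0.708, 0.706, 0.0]
wrist_force: [-2.1, -0.3, 5.3]
finger_gap: 0.0179
grip_force: 39.7
```

Call:
carry_out([
  {"tx":0,"ty":0,"tz":0,"wx":0,"wy":0,"wz":0,"claw":-0.1},
  {"tx":0,"ty":0,"tz":0,"wx":0,"wy":0,"wz":0,"claw":-0.1},
  {"tx":0,"ty":0,"tz":0,"wx":0,"wy":0,"wz":0,"claw":-0.1},
  {"tx":0,"ty":0,"tz":2,"wx":0,"wy":0,"wz":0,"claw":-0.1},
  {"tx":0,"ty":0,"tz":5,"wx":0,"wy":0,"wz":0,"claw":-0.1},
  {"tx":0,"ty":0,"tz":6,"wx":0,"wy":0,"wz":0,"claw":-0.1},
  {"tx":0,"ty":0,"tz":4,"wx":0,"wy":0,"wz":0,"claw":-0.1},
  {"tx":0,"ty":-2,"tz":0,"wx":0,"wy":0,"wz":0,"claw":-0.1},
])

```text
clock: 13.12
tcp_pos: [0.5131, 0.3603, 0.2155]
orientation: [0.001, 0.707, 0.707, 0.004]
wrist_force: [0.3, -0.5, -0.6]
finger_gap: 0.047
grip_force: 0.0
```

Call:
carry_out([
  {"tx":0,"ty":-5,"tz":0,"wx":0,"wy":0,"wz":-0.12,"claw":-0.1},
  {"tx":0,"ty":-5,"tz":0,"wx":0,"wy":0,"wz":-0.12,"claw":-0.1},
  {"tx":0,"ty":-5,"tz":0,"wx":0,"wy":0,"wz":-0.12,"claw":-0.1},
  {"tx":0,"ty":-5,"tz":0,"wx":0,"wy":0,"wz":-0.12,"claw":-0.1},
  {"tx":0,"ty":0,"tz":0,"wx":0,"wy":0,"wz":0,"claw":-0.1},
  {"tx":0,"ty":0,"tz":0,"wx":0,"wy":0,"wz":0,"claw":-0.1},
])

```text
clock: 13.88
tcp_pos: [0.5106, 0.1584, 0.2105]
orientation: [-0.0, 0.855, 0.518, -0.0]
wrist_force: [-0.1, -0.2, 0.1]
finger_gap: 0.0467
grip_force: 0.0
```

```bash
python3 - <<'E'
from ang import *
st()
c=read_camera("top")
for n,x,y in(("red",.5,.05),("green",.462,-.185),("oak",.39,-.285)):
    print(n)
    try: grip_yaw(c,x,y)
    except Exception as e: print("fail")
spindle(c,.677,.088);spindle(c,.667,-.0493)
P=cloud(c);i=c["image"]
m=np.hypot(P[...,0]-.677,P[...,1]-.088)<.035
b=np.argwhere(m&(P[...,2]<.095)&(i.min(-1)>100));print(b.tolist())
E
```

```text
{'clock': 13.875, 'joint_pos': [0.1503, 0.243, -0.0997, 1.2293, 0.0003, 2.2033], 'tcp_pos': [0.5106, 0.1584, 0.2105], 'orientation': [-0.0004, 0.8555, 0.5178, -0.0005], 'wrist_force': [-0.0923, -0.2408, 0.0559], 'ft_torque': [-0.0122, -0.0206, -0.0114], 'finger_gap': 0.0467, 'grip_force': 0.0}
red
grip c 500.6 50.8 size 42.6 13.6 yaw 0.728 skirt 500.4 50.4 R 28.7 stripe dir 0.698
green
grip c 461.7 -184.7 size 43.0 14.8 yaw -0.216 skirt 462.2 -184.4 R 29.1 stripe dir -0.233
oak
grip c 390.9 -285.3 size 41.8 13.8 yaw 0.989 skirt 391.0 -285.9 R 29.5 stripe dir 0.939
spindle n 63 ctr [676.5  87.4] R 13.7 ang -0.514
spindle n 55 ctr [667.2 -49.1] R 12.9 ang 0.709
[[141, 254], [141, 255], [141, 256], [142, 255], [145, 248], [149, 246], [157, 246], [161, 247], [163, 248], [164, 248], [164, 249], [165, 249], [165, 250], [166, 249], [166, 250], [166, 251], [167, 250], [167, 251], [167, 252], [167, 269], [168, 251], [168, 252], [168, 253], [168, 268], [169, 252], [169, 253], [169, 254], [169, 255], [169, 265], [169, 266], [169, 267], [169, 268], [170, 253], [170, 254], [170, 255], [170, 256], [170, 257], [170, 258], [170, 262], [170, 263], [170, 264], [170, 265], [170, 266], [171, 255], [171, 256], [171, 257], [171, 258], [171, 259], [171, 260], [171, 261], [171, 262], [171, 263], [171, 264], [172, 258], [172, 261]]
```

Call:
carry_out([
  {"tx":-0.25,"ty":-2.7,"tz":0,"wx":0,"wy":0,"wz":-0.09,"claw":-0.1},
  {"tx":-0.25,"ty":-2.7,"tz":0,"wx":0,"wy":0,"wz":-0.09,"claw":-0.1},
  {"tx":-0.25,"ty":-2.7,"tz":0,"wx":0,"wy":0,"wz":-0.09,"claw":-0.1},
  {"tx":-0.25,"ty":-2.7,"tz":0,"wx":0,"wy":0,"wz":-0.09,"claw":-0.1},
  {"tx":0,"ty":0,"tz":-4,"wx":0,"wy":0,"wz":0,"claw":-0.1},
  {"tx":0,"ty":0,"tz":-4,"wx":0,"wy":0,"wz":0,"claw":-0.1},
  {"tx":0,"ty":0,"tz":-4,"wx":0,"wy":0,"wz":0,"claw":-0.1},
  {"tx":0,"ty":0,"tz":0,"wx":0,"wy":0,"wz":0,"claw":-0.1},
])

```text
clock: 14.92
tcp_pos: [0.4982, 0.052, 0.0884]
orientation: [-0.001, 0.934, 0.358, -0.003]
wrist_force: [-0.6, -0.7, 0.1]
finger_gap: 0.0472
grip_force: 0.0
```

Call:
carry_out([
  {"tx":0,"ty":0,"tz":-2.5,"wx":0,"wy":0,"wz":0,"claw":-0.1},
  {"tx":0,"ty":0,"tz":-1.5,"wx":0,"wy":0,"wz":0,"claw":-0.1},
  {"tx":0,"ty":0,"tz":-1,"wx":0,"wy":0,"wz":0,"claw":-0.1},
  {"tx":0,"ty":0,"tz":0,"wx":0,"wy":0,"wz":0,"claw":-0.1},
])

```text
clock: 15.42
tcp_pos: [0.5009, 0.0508, 0.0412]
orientation: [-0.0, 0.934, 0.357, -0.0]
wrist_force: [0.1, 0.6, 0.9]
finger_gap: 0.0471
grip_force: 0.0
```

Call:
carry_out([
  {"tx":0,"ty":0,"tz":-0.8,"wx":0,"wy":0,"wz":0,"claw":-0.1},
  {"tx":0,"ty":0,"tz":0,"wx":0,"wy":0,"wz":0,"claw":1},
  {"tx":0,"ty":0,"tz":0,"wx":0,"wy":0,"wz":0,"claw":1},
  {"tx":0,"ty":0,"tz":0,"wx":0,"wy":0,"wz":0,"claw":1},
  {"tx":0,"ty":0,"tz":0,"wx":0,"wy":0,"wz":0,"claw":1},
  {"tx":0,"ty":0,"tz":0,"wx":0,"wy":0,"wz":0,"claw":1},
  {"tx":0,"ty":0,"tz":0,"wx":0,"wy":0,"wz":0,"claw":1},
], newtons=60)

```text
clock: 16.3
tcp_pos: [0.5013, 0.0506, 0.0336]
orientation: [0.0, 0.934, 0.356, 0.0]
wrist_force: [-0.7, -0.2, 2.9]
finger_gap: 0.0124
grip_force: 59.1
```

Call:
carry_out([
  {"tx":0,"ty":0,"tz":2,"wx":0,"wy":0,"wz":0,"claw":1},
  {"tx":0,"ty":0,"tz":5,"wx":0,"wy":0,"wz":0,"claw":1},
  {"tx":0,"ty":0,"tz":5,"wx":0,"wy":0,"wz":0,"claw":1},
  {"tx":0,"ty":0,"tz":3,"wx":0,"wy":0,"wz":0,"claw":1},
  {"tx":4.2,"ty":-2.5,"tz":0,"wx":0,"wy":0,"wz":-0.04,"claw":1},
  {"tx":4.2,"ty":-2.5,"tz":0,"wx":0,"wy":0,"wz":0,"claw":1},
  {"tx":4.2,"ty":-2.5,"tz":0,"wx":0,"wy":0,"wz":0,"claw":1},
  {"tx":4.1,"ty":-2.5,"tz":0,"wx":0,"wy":0,"wz":0,"claw":1},
])

```text
clock: 17.3
tcp_pos: [0.669, -0.0501, 0.1825]
orientation: [-0.0, 0.941, 0.338, -0.0]
wrist_force: [-0.3, -0.6, -1.8]
finger_gap: 0.0126
grip_force: 58.8
```

Call:
carry_out([
  {"tx":0,"ty":0,"tz":-2,"wx":0,"wy":0,"wz":0,"claw":1},
  {"tx":0,"ty":0,"tz":0,"wx":0,"wy":0,"wz":0,"claw":1},
  {"tx":0,"ty":0,"tz":0,"wx":0,"wy":0,"wz":0,"claw":1},
])

```text
clock: 17.68
tcp_pos: [0.6675, -0.049, 0.1633]
orientation: [-0.0, 0.941, 0.338, -0.0]
wrist_force: [-0.0, -0.1, -0.2]
finger_gap: 0.0126
grip_force: 59.0
```

```bash
python3 - <<'E'
from h import *
st()
c=read_camera("scene"); P=cloud(c); i=cv2.cvtColor(c["image"],cv2.COLOR_BGR2HSV)
m=(np.hypot(P[...,0]-.667,P[...,1]+.05)<.05)&(P[...,2]>.1)&(P[...,2]<.17)&(i[...,1]>150)&((i[...,0]<8)|(i[...,0]>172))
q=P[m]; print(m.sum(), (q.min(0)*1000).round(1),(q.max(0)*1000).round(1))
E
```

```text
{'clock': 17.675, 'joint_pos': [-0.1931, 0.5233, 0.1978, 1.2463, -0.0, 2.2594], 'tcp_pos': [0.6675, -0.049, 0.1633], 'orientation': [-0.0003, 0.9412, 0.3378, -0.0004], 'wrist_force': [-0.0235, -0.0902, -0.2262], 'ft_torque': [-0.0262, -0.0138, 0.0104], 'finger_gap': 0.0126, 'grip_force': 59.0022}
299 [647.2 -78.  131.1] [697.  -23.8 169.5]
```

Call:
carry_out([
  {"tx":0,"ty":0,"tz":-1.6,"wx":0,"wy":0,"wz":0,"claw":1},
  {"tx":0,"ty":0,"tz":-0.8,"wx":0,"wy":0,"wz":0,"claw":1},
  {"tx":0,"ty":0,"tz":-0.5,"wx":0,"wy":0,"wz":0,"claw":1},
  {"tx":0,"ty":0,"tz":0,"wx":0,"wy":0,"wz":0,"claw":1},
])

```text
clock: 18.23
tcp_pos: [0.6677, -0.0493, 0.1337]
orientation: [-0.0, 0.941, 0.338, -0.0]
wrist_force: [-0.2, 0.3, -1.0]
finger_gap: 0.0129
grip_force: 59.0
```

Call:
carry_out([
  {"tx":0,"ty":0,"tz":-0.5,"wx":0,"wy":0,"wz":0,"claw":1},
  {"tx":0,"ty":0,"tz":-0.4,"wx":0,"wy":0,"wz":0,"claw":1},
  {"tx":0,"ty":0,"tz":-0.2,"wx":0,"wy":0,"wz":0,"claw":1},
  {"tx":0,"ty":0,"tz":0,"wx":0,"wy":0,"wz":0,"claw":1},
])

```text
clock: 18.73
tcp_pos: [0.668, -0.0494, 0.1237]
orientation: [0.0, 0.941, 0.338, 0.0]
wrist_force: [-1.1, 0.0, 1.5]
finger_gap: 0.0127
grip_force: 59.4
```

Call:
carry_out([
  {"tx":0,"ty":0,"tz":0,"wx":0,"wy":0,"wz":-0.085,"claw":1},
  {"tx":0,"ty":0,"tz":0,"wx":0,"wy":0,"wz":-0.085,"claw":1},
  {"tx":0,"ty":0,"tz":0,"wx":0,"wy":0,"wz":-0.085,"claw":1},
  {"tx":0,"ty":0,"tz":0,"wx":0,"wy":0,"wz":-0.085,"claw":1},
  {"tx":0,"ty":0,"tz":0,"wx":0,"wy":0,"wz":-0.085,"claw":1},
  {"tx":0,"ty":0,"tz":0,"wx":0,"wy":0,"wz":-0.085,"claw":1},
  {"tx":0,"ty":0,"tz":-0.1,"wx":0,"wy":0,"wz":0,"claw":1},
  {"tx":0,"ty":0,"tz":0,"wx":0,"wy":0,"wz":0,"claw":1},
])

```text
clock: 19.73
tcp_pos: [0.6687, -0.05, 0.1236]
orientation: [0.001, 0.996, 0.09, 0.001]
wrist_force: [-0.7, -1.8, 5.9]
finger_gap: 0.013
grip_force: 59.9
```

Call:
carry_out([
  {"tx":0,"ty":0,"tz":0,"wx":0,"wy":0,"wz":0,"claw":-0.1},
  {"tx":0,"ty":0,"tz":0,"wx":0,"wy":0,"wz":0,"claw":-0.1},
  {"tx":0,"ty":0,"tz":0,"wx":0,"wy":0,"wz":0,"claw":-0.1},
  {"tx":0,"ty":0,"tz":2,"wx":0,"wy":0,"wz":0,"claw":-0.1},
  {"tx":0,"ty":0,"tz":4,"wx":0,"wy":0,"wz":0,"claw":-0.1},
  {"tx":0,"ty":0,"tz":3,"wx":0,"wy":0,"wz":0,"claw":-0.1},
  {"tx":-1,"ty":0,"tz":0,"wx":0,"wy":0,"wz":0.18,"claw":-0.1},
  {"tx":-1,"ty":0,"tz":0,"wx":0,"wy":0,"wz":0.18,"claw":-0.1},
])

```text
clock: 20.72
tcp_pos: [0.6482, -0.0494, 0.2127]
orientation: [0.0, 0.963, 0.269, 0.0]
wrist_force: [-0.3, 0.6, -0.6]
finger_gap: 0.0471
grip_force: 0.0
```

Call:
carry_out([
  {"tx":-2,"ty":-1.5,"tz":0,"wx":0,"wy":0,"wz":0.18,"claw":-0.1},
  {"tx":-2,"ty":-1.5,"tz":0,"wx":0,"wy":0,"wz":0.18,"claw":-0.1},
  {"tx":-2,"ty":-1.5,"tz":0,"wx":0,"wy":0,"wz":0.18,"claw":-0.1},
  {"tx":-2,"ty":-1.5,"tz":0,"wx":0,"wy":0,"wz":0.18,"claw":-0.1},
  {"tx":-2,"ty":-1.5,"tz":0,"wx":0,"wy":0,"wz":0.18,"claw":-0.1},
  {"tx":-2,"ty":-1.5,"tz":0,"wx":0,"wy":0,"wz":0.18,"claw":-0.1},
  {"tx":0,"ty":0,"tz":0,"wx":0,"wy":0,"wz":0.18,"claw":-0.1},
  {"tx":0,"ty":0,"tz":0,"wx":0,"wy":0,"wz":0.18,"claw":-0.1},
])

```text
clock: 21.72
tcp_pos: [0.5278, -0.1396, 0.2124]
orientation: [0.0, 0.547, 0.837, 0.0]
wrist_force: [0.1, 0.4, 0.1]
finger_gap: 0.0471
grip_force: 0.0
```

```bash
python3 - <<'E'
from ang import *
st()
c=read_camera("top")
for n,x,y,z in(("red",.667,-.0493,.09),("green",.462,-.185,0),("oak",.39,-.285,0)):
    print(n)
    try: grip_yaw(c,x,y,z)
    except Exception as e: print("fail")
cv2.imwrite("pics/t3.png",cv2.resize(c["image"][110:320,110:470],(800,467),interpolation=cv2.INTER_CUBIC))
E
```

```text
{'clock': 21.725, 'joint_pos': [-0.4058, 0.2627, -0.069, 1.2388, 0.0002, 0.7515], 'tcp_pos': [0.5278, -0.1396, 0.2124], 'orientation': [0.0001, 0.5469, 0.8372, 0.0001], 'wrist_force': [0.0863, 0.4321, 0.0943], 'ft_torque': [0.0086, -0.0181, -0.0065], 'finger_gap': 0.0471, 'grip_force': 0.0}
red
grip c 667.1 -49.2 size 44.3 14.1 yaw 0.192 skirt 667.4 -49.7 R 29.4 stripe dir 0.148
green
grip c 0.0 0.0 size 0.0 0.0 yaw -1.571 skirt 472.2 -164.6 R 37.6 stripe dir -0.312
oak
grip c 0.0 0.0 size 0.0 0.0 yaw 1.571 skirt 0.0 0.0 R 0.0 stripe dir nanang.py:8: RuntimeWarning: Mean of empty slice.
  s=P[d&(P[...,2]>zb+.02)]; k=S[d&(P[...,2]>zb+.02)]; j=np.argsort(k)[:6]; w0=s[j].mean(0)*1000
  ret = um.true_divide(
```

View pics/t3.png

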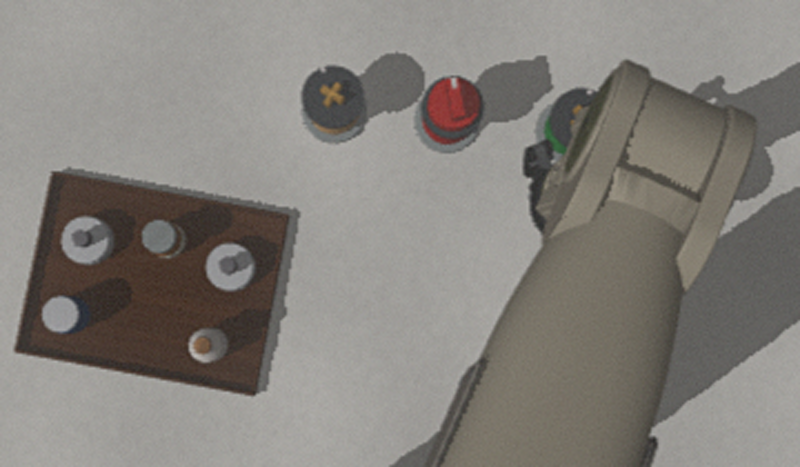

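Both caps stand in the tray at (88,240) and (231,266). The red head is home and aligned (yaw 0.19 vs 0.18). The arm hides the others from above, so I'll check them in the scene camera.

```bash
python3 - <<'E'
from ang import *
c=read_camera("scene")
for k in (dict(np.load("scene0.npz")),c):
  for n,x,y,z in(("green",.462,-.185,0),("oak",.39,-.285,0)):
    print(n); grip_yaw(k,x,y,z)
E
```

```text
green
grip c 461.4 -184.6 size 49.7 13.9 yaw 2.939 skirt 463.0 -185.0 R 29.8 stripe dir 1.758
oak
grip c 391.2 -286.8 size 46.1 17.5 yaw 0.95 skirt 393.4 -286.8 R 29.8 stripe dir 1.62
green
grip c 462.3 -184.7 size 48.2 13.9 yaw -0.214 skirt 469.6 -183.6 R 37.6 stripe dir 0.664
oak
grip c 390.7 -286.5 size 45.1 17.1 yaw 0.926 skirt 392.9 -285.3 R 29.0 stripe dir 1.658
```

Call:
carry_out([
  {"tx":-1.1,"ty":-0.75,"tz":0,"wx":0,"wy":0,"wz":0.158,"claw":-0.1},
  {"tx":-1.1,"ty":-0.75,"tz":0,"wx":0,"wy":0,"wz":0.158,"claw":-0.1},
  {"tx":-1.1,"ty":-0.75,"tz":0,"wx":0,"wy":0,"wz":0.158,"claw":-0.1},
  {"tx":-1.1,"ty":-0.75,"tz":0,"wx":0,"wy":0,"wz":0.158,"claw":-0.1},
  {"tx":-1.1,"ty":-0.75,"tz":0,"wx":0,"wy":0,"wz":0.158,"claw":-0.1},
  {"tx":-1.1,"ty":-0.75,"tz":0,"wx":0,"wy":0,"wz":0.158,"claw":-0.1},
  {"tx":0,"ty":0,"tz":-4,"wx":0,"wy":0,"wz":0,"claw":-0.1},
  {"tx":0,"ty":0,"tz":-4,"wx":0,"wy":0,"wz":0,"claw":-0.1},
])

```text
clock: 22.82
tcp_pos: [0.4626, -0.1848, 0.132]
orientation: [0.001, 0.109, 0.994, -0.0]
wrist_force: [0.9, -0.6, -0.7]
finger_gap: 0.0473
grip_force: 0.0
```

Call:
carry_out([
  {"tx":0,"ty":0,"tz":-4,"wx":0,"wy":0,"wz":0,"claw":-0.1},
  {"tx":0,"ty":0,"tz":-2.5,"wx":0,"wy":0,"wz":0,"claw":-0.1},
  {"tx":0,"ty":0,"tz":-1.6,"wx":0,"wy":0,"wz":0,"claw":-0.1},
  {"tx":0,"ty":0,"tz":0,"wx":0,"wy":0,"wz":0,"claw":-0.1},
  {"tx":0,"ty":0,"tz":0,"wx":0,"wy":0,"wz":0,"claw":-0.1},
])

```text
clock: 23.45
tcp_pos: [0.4626, -0.1846, 0.0519]
orientation: [0.0, 0.108, 0.994, -0.0]
wrist_force: [0.2, -0.0, 0.6]
finger_gap: 0.0469
grip_force: 0.0
```

Call:
carry_out([
  {"tx":0,"ty":0,"tz":-1.2,"wx":0,"wy":0,"wz":0,"claw":-0.1},
  {"tx":0,"ty":0,"tz":-0.6,"wx":0,"wy":0,"wz":0,"claw":-0.1},
  {"tx":0,"ty":0,"tz":0,"wx":0,"wy":0,"wz":0,"claw":0.3},
  {"tx":0,"ty":0,"tz":0,"wx":0,"wy":0,"wz":0,"claw":1},
  {"tx":0,"ty":0,"tz":0,"wx":0,"wy":0,"wz":0,"claw":1},
  {"tx":0,"ty":0,"tz":0,"wx":0,"wy":0,"wz":0,"claw":1},
  {"tx":0,"ty":0,"tz":0,"wx":0,"wy":0,"wz":0,"claw":1},
  {"tx":0,"ty":0,"tz":0,"wx":0,"wy":0,"wz":0,"claw":1},
])

```text
clock: 24.45
tcp_pos: [0.462, -0.1843, 0.0333]
orientation: [-0.0, 0.107, 0.994, 0.0]
wrist_force: [-0.1, -0.3, -0.9]
finger_gap: 0.0127
grip_force: 62.2
```

Call:
carry_out([
  {"tx":0,"ty":0,"tz":2,"wx":0,"wy":0,"wz":0,"claw":1},
  {"tx":0,"ty":0,"tz":5,"wx":0,"wy":0,"wz":0,"claw":1},
  {"tx":0,"ty":0,"tz":5,"wx":0,"wy":0,"wz":0,"claw":1},
  {"tx":0,"ty":0,"tz":2,"wx":0,"wy":0,"wz":0,"claw":1},
  {"tx":3.9,"ty":-0.28,"tz":0,"wx":0,"wy":0,"wz":-0.15,"claw":1},
  {"tx":3.9,"ty":-0.28,"tz":0,"wx":0,"wy":0,"wz":-0.15,"claw":1},
  {"tx":3.9,"ty":-0.28,"tz":0,"wx":0,"wy":0,"wz":-0.15,"claw":1},
  {"tx":3.9,"ty":-0.28,"tz":0,"wx":0,"wy":0,"wz":-0.15,"claw":1},
])

```text
clock: 25.45
tcp_pos: [0.6192, -0.1956, 0.1731]
orientation: [-0.0, 0.399, 0.917, 0.0]
wrist_force: [0.8, -0.4, -1.2]
finger_gap: 0.0126
grip_force: 62.3
```

Call:
carry_out([
  {"tx":3.9,"ty":-0.28,"tz":0,"wx":0,"wy":0,"wz":-0.146,"claw":1},
  {"tx":0,"ty":0,"tz":-1,"wx":0,"wy":0,"wz":0,"claw":1},
  {"tx":0,"ty":0,"tz":0,"wx":0,"wy":0,"wz":0,"claw":1},
  {"tx":0,"ty":0,"tz":0,"wx":0,"wy":0,"wz":0,"claw":1},
])

```text
clock: 25.95
tcp_pos: [0.656, -0.1982, 0.1634]
orientation: [-0.0, 0.462, 0.887, -0.0]
wrist_force: [0.6, -0.1, -0.8]
finger_gap: 0.0126
grip_force: 62.4
```

Call:
carry_out([
  {"tx":0,"ty":0,"tz":-1.6,"wx":0,"wy":0,"wz":0,"claw":1},
  {"tx":0,"ty":0,"tz":-0.8,"wx":0,"wy":0,"wz":0,"claw":1},
  {"tx":0,"ty":0,"tz":-0.5,"wx":0,"wy":0,"wz":0,"claw":1},
  {"tx":0,"ty":0,"tz":0,"wx":0,"wy":0,"wz":0,"claw":1},
])

```text
clock: 26.45
tcp_pos: [0.6567, -0.1982, 0.1337]
orientation: [-0.001, 0.462, 0.887, 0.0]
wrist_force: [-0.4, 0.8, -1.8]
finger_gap: 0.0124
grip_force: 62.4
```

Call:
carry_out([
  {"tx":0,"ty":0,"tz":-0.4,"wx":0,"wy":0,"wz":0,"claw":1},
  {"tx":0,"ty":0,"tz":-0.4,"wx":0,"wy":0,"wz":0,"claw":1},
  {"tx":0,"ty":0,"tz":-0.2,"wx":0,"wy":0,"wz":0,"claw":1},
  {"tx":0,"ty":0,"tz":0,"wx":0,"wy":0,"wz":0,"claw":1},
])

```text
clock: 26.95
tcp_pos: [0.657, -0.1983, 0.124]
orientation: [-0.0, 0.462, 0.887, 0.0]
wrist_force: [0.4, 0.3, -0.7]
finger_gap: 0.0123
grip_force: 62.4
```

```bash
python3 - <<'E'
from h import *
for f,n,(x,y),yaw in(("top0","green",(656.6,-198.2),-.32),("top0","black",(576,-338.8),0),("top1","red",(667.3,-49.3),.18),("top2","oak",(676.8,87.8),.39)):
    c=dict(np.load(f+".npz")); g=c["image"].min(-1).astype(float)
    M=c["camera_from_world"]; q=M@[(x+32.5*np.cos(yaw))/1000,(y+32.5*np.sin(yaw))/1000,.09,1]
    u,v=c["fx"]*q[0]/q[2]+c["cx"],c["fy"]*q[1]/q[2]+c["cy"]; a,b=int(round(u)),int(round(v))
    print(n,(round(u,1),round(v,1)));print(g[b-4:b+4,a-4:a+5].astype(int))
    w=g[b-2:b+3,a-2:a+3]; w=np.clip(w-w.min()-.4*np.ptp(w),0,None); V,U=np.mgrid[b-2:b+3,a-2:a+3]
    p=pt(c,(w*U).sum()/w.sum(),(w*V).sum()/w.sum(),.09)*1000; d=p[:2]-[x,y]; print(p.round(1),np.hypot(*d).round(1),np.arctan2(d[1],d[0]).round(3))
E
```

```text
green (np.float64(375.1), np.float64(151.2))
[[146 151 153 149 154 152 150 152 150]
 [152 152 152 152 152 150 155 152 147]
 [111 116 128 131 148 153 156 157 124]
 [ 70  71  79 107 136 122 129 146 117]
 [ 65  66  77 139 161 116  83  90  94]
 [ 70  69  67  97 110  80  67  67  76]
 [ 69  69  66  68  74  66  67  63  71]
 [ 68  74  71  71  68  67  72  67  69]]
[ 691.2 -208.9   90. ] 36.2 -0.299
black (np.float64(426.2), np.float64(182.8))
[[147 147 150 153 151 153 151 152 150]
 [152 150 155 150 153 154 154 153 147]
 [152 153 146 142 134 131 135 145 122]
 [110  96 100 145 128  89  77  83  80]
 [ 71  66  99 154 129  80  64  66  64]
 [ 66  65  73  94  87  75  65  70  64]
 [ 68  65  70  71  63  68  69  69  71]
 [ 70  70  73  70  66  71  73  67  70]]
[ 611.4 -337.4   90. ] 35.4 0.039
red (np.float64(310.7), np.float64(145.4))
[[ 95 138 152 157 152 153 151 151 147]
 [ 99 144 156 155 158 154 158 154 153]
 [101 144 155 154 154 154 156 154 153]
 [100 139 133 129 124 103  87  93 100]
 [101  94  76 128 156 117  71  68  70]
 [ 75  67  65  96 121  93  65  67  67]
 [ 66  66  68  67  76  70  68  62  71]
 [ 70  68  65  65  68  70  66  69  68]]
[703.6 -43.6  90. ] 36.8 0.154
oak (np.float64(254.5), np.float64(141.4))
[[170 174 173 169 169 174 168 172 169]
 [169 173 174 170 171 172 171 171 171]
 [171 171 171 167 171 169 154 133 128]
 [178 177 169 147 160 159 110  82  79]
 [174 177 140 106 140 168 128  83  72]
 [150 109  83  73  99 127 101  76  72]
 [ 99  76  68  73  78  84  79  71  76]
 [ 76  70  75  77  74  72  70  65  66]]
[710.8 101.8  90. ] 36.8 0.391
```

Call:
carry_out([
  {"tx":0,"ty":0,"tz":0,"wx":0,"wy":0,"wz":0.1,"claw":1},
  {"tx":0,"ty":0,"tz":0,"wx":0,"wy":0,"wz":0.11,"claw":1},
  {"tx":0,"ty":0,"tz":0,"wx":0,"wy":0,"wz":0.11,"claw":1},
  {"tx":0,"ty":0,"tz":0,"wx":0,"wy":0,"wz":0.11,"claw":1},
  {"tx":0,"ty":0,"tz":0,"wx":0,"wy":0,"wz":0.11,"claw":1},
  {"tx":0,"ty":0,"tz":0,"wx":0,"wy":0,"wz":0.11,"claw":1},
  {"tx":0,"ty":0,"tz":-0.2,"wx":0,"wy":0,"wz":0,"claw":1},
  {"tx":0,"ty":0,"tz":0,"wx":0,"wy":0,"wz":0,"claw":1},
])

```text
clock: 27.95
tcp_pos: [0.6571, -0.1986, 0.1232]
orientation: [0.0, 0.156, 0.988, -0.0]
wrist_force: [-3.2, -0.8, 4.9]
finger_gap: 0.0127
grip_force: 62.9
```

Call:
carry_out([
  {"tx":0,"ty":0,"tz":0,"wx":0,"wy":0,"wz":0,"claw":-0.1},
  {"tx":0,"ty":0,"tz":0,"wx":0,"wy":0,"wz":0,"claw":-0.1},
  {"tx":0,"ty":0,"tz":0,"wx":0,"wy":0,"wz":0,"claw":-0.1},
  {"tx":0,"ty":0,"tz":2,"wx":0,"wy":0,"wz":0,"claw":-0.1},
  {"tx":0,"ty":0,"tz":4,"wx":0,"wy":0,"wz":0,"claw":-0.1},
  {"tx":0,"ty":0,"tz":3,"wx":0,"wy":0,"wz":0,"claw":-0.1},
  {"tx":-3,"ty":0,"tz":0,"wx":0,"wy":0,"wz":-0.17,"claw":-0.1},
  {"tx":-3,"ty":0,"tz":0,"wx":0,"wy":0,"wz":-0.17,"claw":-0.1},
])

```text
clock: 28.95
tcp_pos: [0.597, -0.1984, 0.2126]
orientation: [0.001, 0.322, 0.947, -0.0]
wrist_force: [0.2, 0.0, -0.7]
finger_gap: 0.0468
grip_force: 0.0
```

Call:
carry_out([
  {"tx":-3,"ty":0,"tz":0,"wx":0,"wy":0,"wz":-0.17,"claw":-0.1},
  {"tx":-3,"ty":0,"tz":0,"wx":0,"wy":0,"wz":-0.17,"claw":-0.1},
  {"tx":-2,"ty":0,"tz":0,"wx":0,"wy":0,"wz":-0.17,"claw":-0.1},
  {"tx":-2,"ty":0,"tz":0,"wx":0,"wy":0,"wz":-0.17,"claw":-0.1},
  {"tx":-1,"ty":0,"tz":0,"wx":0,"wy":0,"wz":-0.17,"claw":-0.1},
  {"tx":0,"ty":0,"tz":0,"wx":0,"wy":0,"wz":-0.17,"claw":-0.1},
  {"tx":0,"ty":0,"tz":0,"wx":0,"wy":0,"wz":-0.17,"claw":-0.1},
  {"tx":0,"ty":0,"tz":0,"wx":0,"wy":0,"wz":-0.17,"claw":-0.1},
])

```text
clock: 29.95
tcp_pos: [0.4871, -0.1984, 0.2124]
orientation: [0.0, 0.846, 0.533, 0.0]
wrist_force: [-0.2, 0.4, -0.1]
finger_gap: 0.047
grip_force: 0.0
```

```bash
python3 - <<'E'
from ang import *
st()
for cam in("top","scene"):
  c=read_camera(cam)
  for n,x,y,z in(("green",.657,-.198,.09),("oak",.391,-.2855,0)):
    print(cam,n); grip_yaw(c,x,y,z)
  if cam=="scene": cv2.imwrite("pics/s4.png",cv2.resize(c["image"][170:310,100:380],(800,400),interpolation=cv2.INTER_CUBIC))
E
```

```text
{'clock': 29.95, 'joint_pos': [-0.5395, 0.2244, -0.1192, 1.2268, 0.0001, 1.4772], 'tcp_pos': [0.4871, -0.1984, 0.2124], 'orientation': [0.0002, 0.8459, 0.5333, 0.0001], 'wrist_force': [-0.196, 0.4305, -0.0871], 'ft_torque': [0.0202, 0.0126, -0.0251], 'finger_gap': 0.047, 'grip_force': 0.0}
top green
grip c 657.0 -197.6 size 44.5 14.0 yaw -0.327 skirt 657.1 -197.5 R 29.5 stripe dir -0.414
top oak
grip c 0.0 0.0 size 0.0 0.0 yaw 1.571 skirt 0.0 0.0 R 0.0 stripe dir nan
scene green
grip c 657.8 -198.4 size 47.7 14.0 yaw -0.34 skirt 657.8 -196.6 R 30.4 stripe dir 0.619
scene oak
grip c 391.6 -285.6 size 46.5 16.9 yaw 0.943 skirt 393.6 -285.4 R 29.7 stripe dir 1.842ang.py:8: RuntimeWarning: Mean of empty slice.
  s=P[d&(P[...,2]>zb+.02)]; k=S[d&(P[...,2]>zb+.02)]; j=np.argsort(k)[:6]; w0=s[j].mean(0)*1000
  ret = um.true_divide(
```

View pics/s4.png

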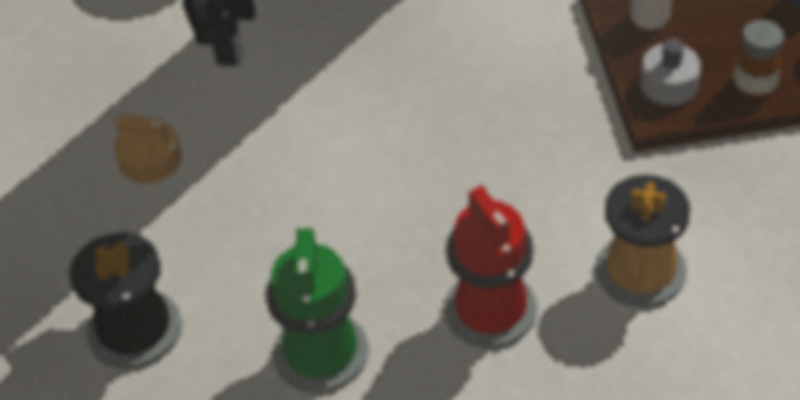

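Green (dot (305,298), mark (311,322)) and red (dot (507,232), mark (512,273)) are seated and aligned. The oak head hasn't moved, so I'm going for it.

Call:
carry_out([
  {"tx":-3.2,"ty":-2.9,"tz":0,"wx":0,"wy":0,"wz":-0.045,"claw":-0.1},
  {"tx":-3.2,"ty":-2.9,"tz":0,"wx":0,"wy":0,"wz":-0.045,"claw":-0.1},
  {"tx":-3.2,"ty":-2.9,"tz":0,"wx":0,"wy":0,"wz":-0.045,"claw":-0.1},
  {"tx":0,"ty":0,"tz":-5,"wx":0,"wy":0,"wz":0,"claw":-0.1},
  {"tx":0,"ty":0,"tz":-5,"wx":0,"wy":0,"wz":0,"claw":-0.1},
  {"tx":0,"ty":0,"tz":-2,"wx":0,"wy":0,"wz":0,"claw":-0.1},
  {"tx":0,"ty":0,"tz":0,"wx":0,"wy":0,"wz":0,"claw":-0.1},
  {"tx":0,"ty":0,"tz":0,"wx":0,"wy":0,"wz":0,"claw":-0.1},
])

```text
clock: 31.05
tcp_pos: [0.3917, -0.286, 0.0933]
orientation: [0.001, 0.878, 0.478, 0.0]
wrist_force: [-0.6, 0.3, 0.1]
finger_gap: 0.047
grip_force: 0.0
```

```bash
python3 - <<'E'
from ang import *
c=read_camera("scene"); print("oak"); grip_yaw(c,.391,-.2855,0); st()
E
```

```text
oak
grip c 392.4 -287.0 size 45.9 18.0 yaw 1.021 skirt 391.0 -285.5 R 45.0 stripe dir 0.877
{'clock': 31.1, 'joint_pos': [-0.7962, 0.2296, -0.4209, 0.9178, -0.0, 1.3483], 'tcp_pos': [0.392, -0.2862, 0.0937], 'orientation': [0.0012, 0.8783, 0.4781, 0.0003], 'wrist_force': [0.181, 0.2612, -0.2334], 'ft_torque': [-0.0145, -0.0008, -0.0059], 'finger_gap': 0.0471, 'grip_force': 0.0}
```

Call:
carry_out([
  {"tx":-0.05,"ty":0.05,"tz":-3,"wx":0,"wy":0,"wz":0,"claw":-0.1},
  {"tx":0,"ty":0,"tz":-2,"wx":0,"wy":0,"wz":0,"claw":-0.1},
  {"tx":0,"ty":0,"tz":-1,"wx":0,"wy":0,"wz":0,"claw":-0.1},
  {"tx":0,"ty":0,"tz":0,"wx":0,"wy":0,"wz":0,"claw":0.3},
  {"tx":0,"ty":0,"tz":0,"wx":0,"wy":0,"wz":0,"claw":1},
  {"tx":0,"ty":0,"tz":0,"wx":0,"wy":0,"wz":0,"claw":1},
  {"tx":0,"ty":0,"tz":0,"wx":0,"wy":0,"wz":0,"claw":1},
  {"tx":0,"ty":0,"tz":0,"wx":0,"wy":0,"wz":0,"claw":1},
])

```text
clock: 32.1
tcp_pos: [0.3912, -0.2855, 0.0333]
orientation: [0.001, 0.879, 0.478, 0.0]
wrist_force: [-1.2, 0.1, 5.7]
finger_gap: 0.0126
grip_force: 61.8
```

Call:
carry_out([
  {"tx":0,"ty":0,"tz":0,"wx":0,"wy":0,"wz":0,"claw":1},
  {"tx":0,"ty":0,"tz":0,"wx":0,"wy":0,"wz":0,"claw":1},
])

```text
clock: 32.35
tcp_pos: [0.3912, -0.2855, 0.0333]
orientation: [0.001, 0.879, 0.478, 0.0]
wrist_force: [-1.0, 1.1, 5.2]
finger_gap: 0.013
grip_force: 61.8
```

Call:
carry_out([
  {"tx":0,"ty":0,"tz":3,"wx":0,"wy":0,"wz":0,"claw":1},
  {"tx":0,"ty":0,"tz":5,"wx":0,"wy":0,"wz":0,"claw":1},
  {"tx":0,"ty":0,"tz":5,"wx":0,"wy":0,"wz":0,"claw":1},
  {"tx":0,"ty":0,"tz":3,"wx":0,"wy":0,"wz":0,"claw":1},
  {"tx":2,"ty":2.6,"tz":0,"wx":0,"wy":0,"wz":0.06,"claw":1},
  {"tx":3,"ty":4,"tz":0,"wx":0,"wy":0,"wz":0,"claw":1},
  {"tx":3,"ty":4,"tz":0,"wx":0,"wy":0,"wz":0,"claw":1},
  {"tx":3,"ty":4,"tz":0,"wx":0,"wy":0,"wz":0,"claw":1},
])

```text
clock: 33.35
tcp_pos: [0.5012, -0.1376, 0.1923]
orientation: [0.0, 0.864, 0.504, 0.0]
wrist_force: [0.3, -0.5, -1.7]
finger_gap: 0.0125
grip_force: 60.8
```

Call:
carry_out([
  {"tx":3,"ty":4,"tz":0,"wx":0,"wy":0,"wz":0,"claw":1},
  {"tx":3,"ty":4,"tz":0,"wx":0,"wy":0,"wz":0,"claw":1},
  {"tx":3,"ty":4,"tz":0,"wx":0,"wy":0,"wz":0,"claw":1},
  {"tx":3,"ty":4,"tz":0,"wx":0,"wy":0,"wz":0,"claw":1},
  {"tx":3,"ty":4,"tz":0,"wx":0,"wy":0,"wz":0,"claw":1},
  {"tx":2.6,"ty":2.75,"tz":0,"wx":0,"wy":0,"wz":0,"claw":1},
  {"tx":0,"ty":0,"tz":-3,"wx":0,"wy":0,"wz":0,"claw":1},
  {"tx":0,"ty":0,"tz":0,"wx":0,"wy":0,"wz":0,"claw":1},
])

```text
clock: 34.35
tcp_pos: [0.6745, 0.0891, 0.1589]
orientation: [-0.002, 0.864, 0.504, -0.003]
wrist_force: [-1.0, -0.0, -1.3]
finger_gap: 0.0132
grip_force: 60.6
```

Call:
carry_out([
  {"tx":0,"ty":0,"tz":0,"wx":0,"wy":0,"wz":0,"claw":1},
])

```text
clock: 34.48
tcp_pos: [0.6763, 0.0883, 0.1627]
orientation: [-0.0, 0.864, 0.504, -0.0]
wrist_force: [0.9, -0.3, -1.3]
finger_gap: 0.013
grip_force: 60.6
```

Call:
carry_out([
  {"tx":0,"ty":0,"tz":-1.6,"wx":0,"wy":0,"wz":0,"claw":1},
  {"tx":0,"ty":0,"tz":-0.8,"wx":0,"wy":0,"wz":0,"claw":1},
  {"tx":0,"ty":0,"tz":-0.5,"wx":0,"wy":0,"wz":0,"claw":1},
  {"tx":0,"ty":0,"tz":0,"wx":0,"wy":0,"wz":0,"claw":1},
])

```text
clock: 34.98
tcp_pos: [0.6764, 0.0886, 0.1329]
orientation: [-0.0, 0.864, 0.504, -0.0]
wrist_force: [0.2, 0.5, -0.3]
finger_gap: 0.0126
grip_force: 60.6
```

Call:
carry_out([
  {"tx":0,"ty":0,"tz":-0.4,"wx":0,"wy":0,"wz":0,"claw":1},
  {"tx":0,"ty":0,"tz":-0.4,"wx":0,"wy":0,"wz":0,"claw":1},
  {"tx":0,"ty":0,"tz":-0.2,"wx":0,"wy":0,"wz":0,"claw":1},
  {"tx":0,"ty":0,"tz":0,"wx":0,"wy":0,"wz":0,"claw":1},
])

```text
clock: 35.48
tcp_pos: [0.6765, 0.0886, 0.1235]
orientation: [0.0, 0.864, 0.504, -0.0]
wrist_force: [-0.8, 0.7, 0.6]
finger_gap: 0.0124
grip_force: 60.9
```

Meshed and home. Turning from 1.056 to 0.376 (mark).

Call:
carry_out([
  {"tx":0,"ty":0,"tz":0,"wx":0,"wy":0,"wz":-0.11,"claw":1},
  {"tx":0,"ty":0,"tz":0,"wx":0,"wy":0,"wz":-0.11,"claw":1},
  {"tx":0,"ty":0,"tz":0,"wx":0,"wy":0,"wz":-0.12,"claw":1},
  {"tx":0,"ty":0,"tz":0,"wx":0,"wy":0,"wz":-0.12,"claw":1},
  {"tx":0,"ty":0,"tz":0,"wx":0,"wy":0,"wz":-0.11,"claw":1},
  {"tx":0,"ty":0,"tz":0,"wx":0,"wy":0,"wz":-0.11,"claw":1},
  {"tx":0,"ty":0,"tz":-0.2,"wx":0,"wy":0,"wz":0,"claw":1},
  {"tx":0,"ty":0,"tz":0,"wx":0,"wy":0,"wz":0,"claw":1},
])

```text
clock: 36.48
tcp_pos: [0.6776, 0.0883, 0.1233]
orientation: [0.001, 0.982, 0.188, 0.002]
wrist_force: [-1.5, -0.9, 6.6]
finger_gap: 0.0125
grip_force: 61.7
```

Call:
carry_out([
  {"tx":0,"ty":0,"tz":0,"wx":0,"wy":0,"wz":0,"claw":-0.1},
  {"tx":0,"ty":0,"tz":0,"wx":0,"wy":0,"wz":0,"claw":-0.1},
  {"tx":0,"ty":0,"tz":0,"wx":0,"wy":0,"wz":0,"claw":-0.1},
  {"tx":0,"ty":0,"tz":2,"wx":0,"wy":0,"wz":0,"claw":-0.1},
  {"tx":0,"ty":0,"tz":4,"wx":0,"wy":0,"wz":0,"claw":-0.1},
  {"tx":0,"ty":0,"tz":4,"wx":0,"wy":0,"wz":0,"claw":-0.1},
  {"tx":-4,"ty":-3,"tz":0,"wx":0,"wy":0,"wz":0,"claw":-0.1},
  {"tx":-4,"ty":-3,"tz":0,"wx":0,"wy":0,"wz":0,"claw":-0.1},
])

```text
clock: 37.48
tcp_pos: [0.5964, 0.0282, 0.2215]
orientation: [0.0, 0.982, 0.187, 0.001]
wrist_force: [0.4, -0.9, 1.1]
finger_gap: 0.0467
grip_force: 0.0
```

Call:
carry_out([
  {"tx":-4,"ty":-3,"tz":0,"wx":0,"wy":0,"wz":0,"claw":-0.1},
  {"tx":-4,"ty":-3,"tz":0,"wx":0,"wy":0,"wz":0,"claw":-0.1},
  {"tx":-2,"ty":-5,"tz":0,"wx":0,"wy":0,"wz":0,"claw":-0.1},
  {"tx":0,"ty":-3,"tz":0,"wx":0,"wy":0,"wz":0,"claw":-0.1},
  {"tx":0,"ty":0,"tz":0,"wx":0,"wy":0,"wz":0,"claw":-0.1},
  {"tx":0,"ty":0,"tz":0,"wx":0,"wy":0,"wz":0,"claw":-0.1},
])

```text
clock: 38.22
tcp_pos: [0.4965, -0.111, 0.2212]
orientation: [-0.0, 0.982, 0.187, -0.0]
wrist_force: [-0.7, -0.7, -0.3]
finger_gap: 0.0467
grip_force: 0.0
```

```bash
python3 - <<'E'
from ang import *
st()
c=read_camera("top")
for n,x,y,z in(("oak",.677,.088,.09),("red",.667,-.049,.09),("green",.657,-.198,.09)):
    print(n); grip_yaw(c,x,y,z); P=cloud(c); m=np.hypot(P[...,0]-x,P[...,1]-y)<.04; print("top z",np.percentile(P[m][:,2],99).round(4))
cv2.imwrite("pics/t5.png",cv2.resize(c["image"][120:260,110:470],(800,311),interpolation=cv2.INTER_CUBIC))
s=read_camera("scene"); cv2.imwrite("pics/s5.png",cv2.resize(s["image"][130:310,100:430],(800,436),interpolation=cv2.INTER_CUBIC))
E
```

```text
{'clock': 38.225, 'joint_pos': [-0.3781, 0.1888, -0.1425, 1.24, 0.0003, 2.3878], 'tcp_pos': [0.4965, -0.111, 0.2212], 'orientation': [-0.0003, 0.9824, 0.1868, -0.0001], 'wrist_force': [-0.6898, -0.6881, -0.3395], 'ft_torque': [0.0071, -0.0228, 0.0459], 'finger_gap': 0.0467, 'grip_force': 0.0}
oak
grip c 676.3 88.3 size 45.3 13.9 yaw 0.378 skirt 676.1 88.1 R 29.4 stripe dir 0.348
top z 0.1477
red
grip c 667.8 -49.4 size 44.2 14.5 yaw 0.197 skirt 666.9 -49.3 R 29.1 stripe dir 0.159
top z 0.148
green
grip c 668.0 -201.7 size 19.0 13.7 yaw -0.363 skirt 657.6 -197.8 R 29.4 stripe dir -0.321
top z 0.1492
```

View pics/s5.png

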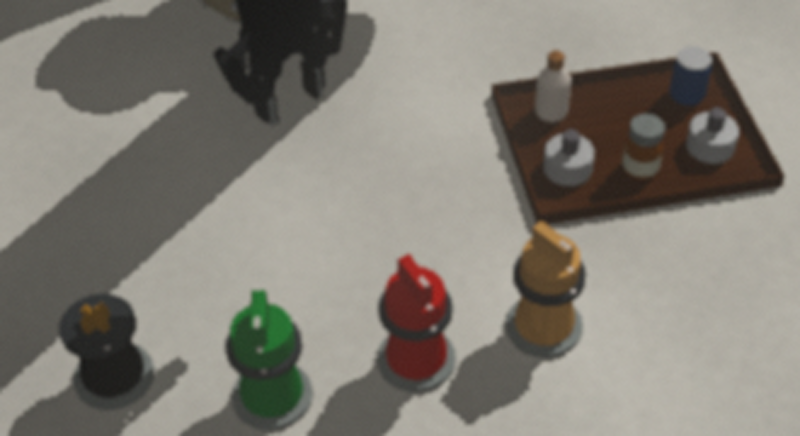

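View pics/t5.png

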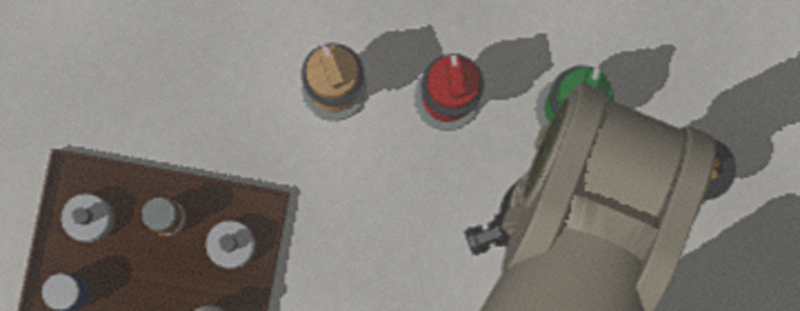

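All three heads sit on their mills with dots at the marks: oak (570,268)/(573,292), red (428,294)/(433,328), green (262,348)/(264,371). The caps stand clear in the tray. I'll check the seat heights, then hand in.

```bash
python3 - <<'E'
from h import *
c=read_camera("top");P=cloud(c);ok=True
for n,x,y in(("oak",.6765,.088),("red",.667,-.049),("green",.657,-.198)):
    r=np.hypot(P[...,0]-x,P[...,1]-y); z=P[...,2][r<.026]; g=np.median(z[z>.136]); s=np.median(z[(z>.108)&(z<.126)])
    print(n,"grip top",g.round(4),"skirt top",s.round(4)); ok&=abs(s-.116)<.0025
if ok: print(env.hand_in())
E
```

```text
oak grip top 0.1446 skirt top 0.1166
red grip top 0.1444 skirt top 0.117
green grip top 0.1445 skirt top 0.117
the job is handed in; nothing more can be done
None
```

I handed the job in (no verdict came back): the oak, red and green heads are home on their mills with dots aligned to the marks, both caps stand clear on the tray, and the black mill stays open because its head wasn't there.

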